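# Hang the scrap pail on the bench's safety hook

## Task

Swing the scrap pail's flat-lying bail upright while the pail stays standing on the bench, then carry the pail by its bail to the hook stand and hang it level, the middle of the bail's bar in the hook. Press the bar gently down past the hook's sprung gate until it bottoms in the hook and the gate has sprung shut above it, and only then let go; the hook's height is not exact, so go by feel and do not force it. Do not tip the pail or move the other things on the bench.

Things in the scene. Friction and masses are not known exactly. Their poses are not given: they have to be found in the camera images.
- pail: Small open steel pail, 60 mm tall, 80 mm across the foot, 92 mm across the rim, brass offcuts fixed inside; 0.3 to 0.7 kg with its bail. Origin: centre of its underside; z up. A U-shaped bail of dark steel rod pivots about the pail's y axis on ears 52 mm above the underside, its 6 mm legs at y = +52 and -52 mm. Lying flat it points to the pail's own -x.
- bail (a joint): Angle of the bail on the pail (0 to 0.3 at the start): 0 = lying flat at ear height towards the pail's -x, 1.57 = upright, 3.14 = flat on the other side. Lightly stiff hinge (0.02 N m): the bail stays where it is left. A bar pinched hard does not turn in the fingers and then lifts or drags the pail: turn the fingers with the bail, or push the bar up with loose fingers.
- bail_mid (a point): Middle of the bail's straight round bar: 10 mm thick, 104 mm long, parallel to the pail's y, 120 mm from the pivot axis (flat: 52 mm above the bench and 69 mm clear of the rim; upright: 172 mm above the pail's underside). Its y axis runs along the bar. This middle goes into the hook, so grip the bar about 30 mm to one side of it, firmly (about 80 N).
- stand: Fixed hook stand. Origin: on the bench below the middle of the hook's cup; z up. An 18 mm post, 230 mm tall, on a 72 mm foot stands 115 mm behind (+x); a 10 mm rod runs forward (-x) from it to the cup, all within 7 mm of the plane y = 0. The bar lies in the cup along the stand's y. The pail hangs below the hook: bring it in from the front (-x), the tip passing under the bar and over the rim.
- cup_nominal (a point): A point 210 mm above the stand's origin: where the centre of a 10 mm bar lies when resting on the cup's floor, nominally. The hook is really clamped up to 12 mm higher or lower; that is not measured. The cup's underside is 15 mm lower. It is 28 mm wide (inner faces at x = -14 and +14 mm). Above the seated bar's centre: gate 25 mm, rear wall 30 mm, front tip 41 mm (it leans 7 mm forward).
- gate (a joint): Sprung flap over the cup, 20 mm long, 10 wide, 3 thick, hinged at the rear wall's top: 0 = shut (level, 8 mm short of the tip), grows as it is pushed down, to 1.5. Spring 0.10 N m shut, 0.20 at 1 rad: the bar must press some 8 to 15 N, weight included. It snaps shut above the bar when that is some 9 mm from the floor. The clamp holds; over 22 N between pail and hook is forcing it.
- jar: Bystander: small white lidded jar, 48 mm across, 55 mm tall; origin under its centre. Leave alone.
- brick: Bystander: white soldering block 110 x 60 x 30 mm, its length along its own x; origin under its centre. Leave alone.
- hammer: Bystander: hammer 220 mm long lying on the bench along its own x. Leave alone.
- dish: Bystander: clay-coloured dish 100 mm across, 30 mm tall; origin under its centre. Leave alone.
Things that resemble listed ones, but are neither listed nor needed, are in the scene too. Of the things that look like the stand, the smallest one is meant.

How it is judged:
By the outcome, as a careful person would: the job done as asked, in the order asked, and still so for the second after the job is handed in, with the robot touching nothing.
It also fails if it takes over 72 s, if anything falls off the work surface, if the arm or the gripper's body presses on something with over 40 N, if the wrist force passes 120 N, or if a joint passes its speed limit or range.

## Robot

A 6-joint arm with a two-finger parallel gripper is mounted at the origin on the work surface. World frame = base frame: x ahead of the robot, y to its left, z up, the work surface at z = 0. Lengths are in m, angles in rad, forces in N, time in s.
With the tool pointing down it reaches from about 0.35 to 0.975 m from the base axis. Payload 17.4 kg.
Tool frame: the origin (TCP) lies midway between the tips of the shut fingers; the grasp point (between the pads) lies 19 mm behind it; z points along the fingers, y is the line along which they close (so a half turn about z gives the same grasp; the last joint's range is limited). The gripper opens to 85 mm and grips with 20 to 120 N. Pads are 22 mm wide; open, the fingers measure 114 mm over their backs; the gripper's body (76 mm by 85 mm) begins 54 mm behind the grasp point. The pads swing forward as they close: fully open they stand 13 mm farther back than shut.
Start: joints at [-1.154, 0.116, 1.442, -0, 1.584, -0.038], TCP at [0.297, -0.606, 0.231] pointing down, gripper open.
Joint ranges: [-2.83, 2.83], [-0.83, 2.19], [0.07, 2.5], [-1.14, 4.28], [0.01, 3], [-2.97, 2.97]. Speed limits (rad/s): [1.89, 1.89, 2.22, 3.14, 3.14, 3.14].

## Interface

Orientations are given as a rotation vector (axis times angle).
In Python, from workcell import bot, viewer, order gives the robot as it stands. The module is installed in compiled form; this text tells all that it offers.
- The arm moves only by the tool apply_moves, never from a script. Its arguments are lists of equal length, an entry for each row: "xyz": the shift along the world's x, y, z in m, a list of three; "rotation": the turn, a rotation vector about the world's x, y, z in degrees, a list of three; "gripper": the closure, from 0 (fully open) to 1 (shut). A call has 1 to 10 rows; each row is the pose to reach, as a shift and turn from the pose commanded when the call began; what a row does not reach only later rows make up. A row lasts 1/10 s, in which the tool goes at most 50 mm and 8.59 degrees, less where a joint would pass 70% of its speed; a pose out of reach is approached as far as the arm can. A call with a gripper value outside its range is refused whole. The fingers move at their own pace and stop on an object; the grip force is fixed at half the most. Time passes only in rows, so rows that repeat a pose let the fingers close. It gives the time, the measured TCP pose, the force, the opening and the grip force at its end, in the units of the state.
- bot.get_obs(): the state, without advancing time (a new reading comes with each control period).
- viewer.read_camera(name): name is "scene" or "top"; returns a dict with "pixels" (400x640x3 uint8, red, green, blue), "intrinsics" (3x3 intrinsics, pixels), "extrinsics" (4x4, takes a point from camera to world coordinates). Camera axes: x right, y up, looking along -z (the intrinsics and any distortion apply to the point x, -y, -z); pixel columns grow to the right and rows downward; lengths in m; the calibration is good to about 2 mm. A picture is of the moment at which its call begins. There is no depth.
- order.job_done(): hands the job in; it is judged then, once.
Trained networks look in a picture, given as the dict that the camera call returned (one of the last four; its "shot" number tells which), for a name from the list of things; names that differ only in an ending like _2 or _b are one class to them, and where a whole thing is asked for, a point or a joint stands for the part that bears it (a point fixed in the world has none). Each returns a list of dicts, best first, with "score" (0 to 1); they miss things now and then, are a little off and sometimes report something else, mostly with a low value. They report only what shows in the picture. A call takes as long as a camera call. They do not tell look-alikes from the thing itself.
- viewer.find_in(picture, query): "box" ([left, top, width, height] in pixels, round what is visible of it).
- viewer.cut_out(picture, query): "mask" (400x640 bool, what is visible of it) and "box" ([left, top, width, height] in pixels, round what is visible of it).
The state is a dict: "time": time; "qpos": joint angles; "joint_vel": joint speeds; "joint_torque": joint torques, N m; "ee_pos": TCP position; "ee_rot": TCP orientation; "ft_force": force on the tool from outside, world axes, zero at the start; "wrist_torque": the same for the moment, N m; "finger_gap": finger opening in m; "grip_force": force on a finger pad.
Only numpy, scipy, OpenCV 4.12 (cv2) and the standard library are available. Lean on these libraries where they do the work, as an engineer would, in place of code of your own. Each camera call takes 0.05 s, during which the arm holds its last target. There are 200 camera calls.

## Working session

There is one attempt and no reset: what is moved stays moved. The work goes in short steps, Python scripts to look and compute and a tool call to move; the robot and the scene stay as the last step left them, time stands still between calls to the robot, and variables do not carry over. Pictures are saved under pics/ and viewed, at most 10 in all, crops included, and the job is handed in when it is done.

Besides the shell and the picture viewer there is one more tool, called after ">>>" as a command line: name --argument value ..., lists and objects as JSON in quotes. apply_moves: Moves the arm, as the interface text tells. Its arguments: {"type":"object","properties":{"xyz":{"type":"array"},"rotation":{"type":"array"},"gripper":{"type":"array"}},"required":["xyz","rotation","gripper"]}

```bash
mkdir -p pics
cat > h.py <<'E'
import numpy as np, cv2
from workcell import bot, viewer, order
def shot(n,save=None):
    p=viewer.read_camera(n)
    if save: cv2.imwrite('pics/'+save,p['pixels'][:,:,::-1])
    return p
def proj(p,X):
    X=np.atleast_2d(X);E=p['extrinsics'];c=(X-E[:3,3])@E[:3,:3]
    c=c*[1,-1,-1];u=c@np.array(p['intrinsics']).T
    return u[:,:2]/u[:,2:]
def ray(p,u,v,z):
    E=p['extrinsics'];d=np.linalg.solve(p['intrinsics'],[u,v,1])*[1,-1,-1];d=E[:3,:3]@d
    return E[:3,3]+d*(z-E[2,3])/d[2]
E
python3 - <<'E'
from h import *
a=shot('top','t0.png');b=shot('scene','s0.png')
for n,p in (('top',a),('scene',b)):
    print(n,p['extrinsics'].round(3).tolist(),np.array(p['intrinsics']).round(1).tolist(),[k for k in p])
    for q in 'pail bail stand gate jar brick hammer dish'.split():
        print(q,[(round(float(d['score']),2),[int(x) for x in d['box']]) for d in viewer.find_in(p,q)][:5])
print(bot.get_obs())
E
```

```text
top [[0.02, 0.992, -0.127, 0.315], [-1.0, 0.019, -0.007, -0.016], [-0.005, 0.127, 0.992, 1.326], [0.0, 0.0, 0.0, 1.0]] [[416.0, 0.0, 323.0], [0.0, 416.0, 196.9], [0.0, 0.0, 1.0]] ['pixels', 'intrinsics', 'extrinsics', 'shot']
pail [(0.85, [251, 150, 39, 61])]
bail [(0.84, [250, 164, 37, 46])]
stand [(0.78, [384, 224, 44, 100]), (0.58, [389, 99, 22, 53]), (0.58, [161, 32, 74, 81])]
gate [(0.45, [392, 296, 12, 13])]
jar [(0.5, [319, 126, 11, 14])]
brick [(0.94, [173, 193, 29, 39])]
hammer [(0.81, [440, 193, 34, 73]), (0.46, [172, 192, 31, 42]), (0.44, [387, 99, 24, 53])]
dish [(0.63, [302, 203, 33, 33]), (0.41, [391, 98, 23, 52])]
scene [[0.582, -0.579, 0.571, 1.121], [0.813, 0.416, -0.407, -0.463], [-0.002, 0.701, 0.713, 0.976], [0.0, 0.0, 0.0, 1.0]] [[438.7, 0.0, 313.7], [0.0, 438.7, 200.0], [0.0, 0.0, 1.0]] ['pixels', 'intrinsics', 'extrinsics', 'shot']
pail [(0.86, [341, 194, 52, 53])]
bail [(0.72, [340, 191, 48, 42]), (0.17, [397, 156, 31, 27])]
stand [(0.79, [181, 104, 52, 162]), (0.55, [269, 238, 39, 129])]
gate [(0.63, [493, 134, 7, 3]), (0.61, [188, 116, 8, 4]), (0.57, [271, 2
[... 160 characters left out ...]
.9, 'qpos': array([-1.15382913e+00,  1.15968690e-01,  1.44161937e+00,  4.65239828e-06,
        1.58401423e+00, -3.77929461e-02]), 'joint_vel': array([-4.19092320e-05, -5.64856384e-04,  8.60526711e-04, -2.04771984e-04,
       -5.66770980e-05,  2.06223226e-03]), 'joint_torque': array([-4.92402542e-03, -7.31732798e+01, -6.32647204e+01, -3.99489090e-04,
        6.68549656e-04,  2.95984634e-06]), 'ee_pos': array([ 0.29648565, -0.6063908 ,  0.23131222]), 'ee_rot': array([-3.06071902e+00, -7.08193829e-01, -4.32287724e-06]), 'ft_force': array([-0.1632056 ,  0.17546753,  0.59360003]), 'wrist_torque': array([ 0.02373638,  0.00980952, -0.03253837]), 'grip_force': 0.0, 'finger_gap': 0.08550468383169808}
```

View pics/t0.png

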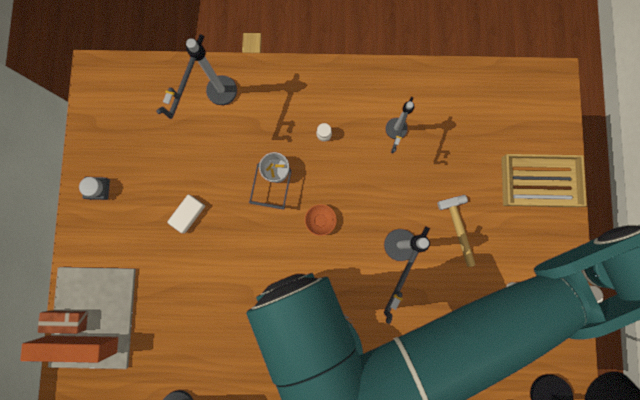

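View pics/s0.png

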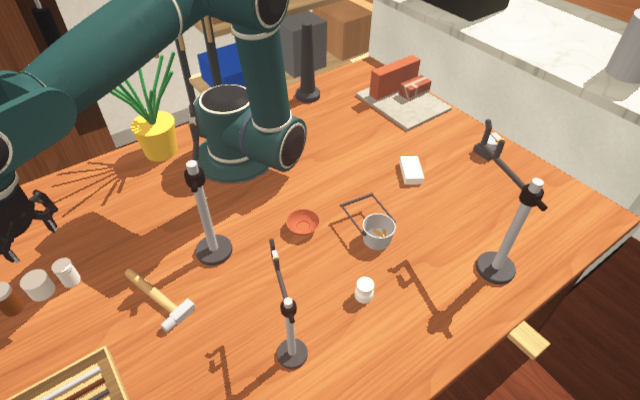

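The top view shows three stands, with feet at (222,90), (397,128) and (402,244). In the scene view they are at (496,267), (291,353) and (213,249). The smallest is the middle one, top (397,128) and scene (291,353), so it fits the description. The pail is at top (274,168), with its bail lying towards the robot. I'll confirm in an enlarged crop.

Run:
```python
from h import *
a=cv2.imread('pics/t0.png');b=cv2.imread('pics/s0.png')
c1=cv2.resize(a[85:215,240:425],None,fx=4,fy=4,interpolation=cv2.INTER_CUBIC)[:, :740]
c2=cv2.resize(b[185:375,240:410],None,fx=3,fy=3,interpolation=cv2.INTER_CUBIC)
cv2.imwrite('pics/c1.png',c1);cv2.imwrite('pics/c2.png',c2)
```

```text
(no output)
```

View pics/c1.png

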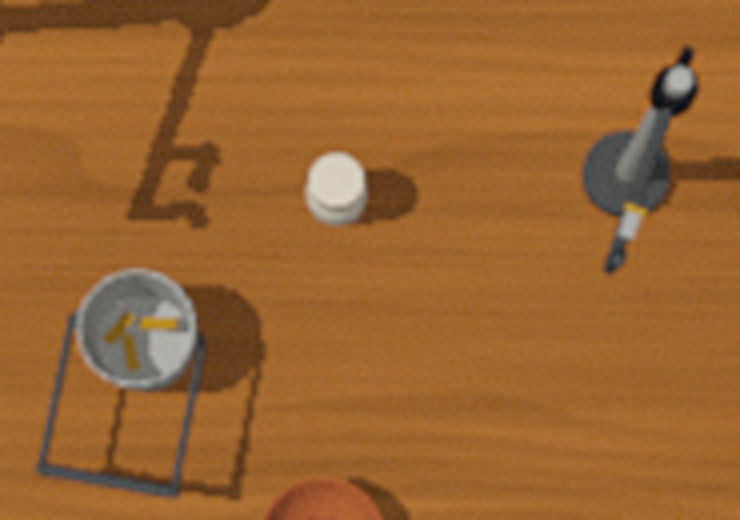

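View pics/c2.png

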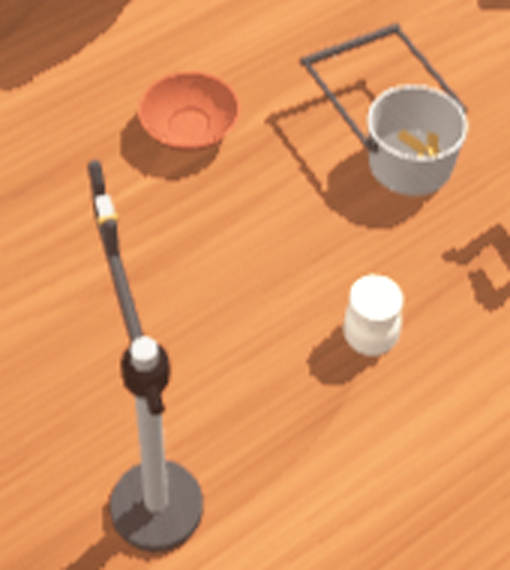

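The small stand is confirmed: its crop shows the single hook with the white gate, and it is clearly shorter than the other two. The pail's bail bar runs from top (251,202) to (284,208).

Run:
```python
from h import *
a=shot('top');b=shot('scene')
def tri(u,v):
    A=[];B=[]
    for p,w in((a,u),(b,v)):
        E=p['extrinsics'];d=E[:3,:3]@(np.linalg.solve(p['intrinsics'],[*w,1])*[1,-1,-1]);d/=np.linalg.norm(d)
        P=np.eye(3)-np.outer(d,d);A.append(P);B.append(P@E[:3,3])
    x=np.linalg.solve(A[0]+A[1],B[0]+B[1]);
    return x.round(4),(np.linalg.norm(proj(a,x)-u).round(1),np.linalg.norm(proj(b,x)-v).round(1))
for n,u,v in(('rim',(274.2,167),(379,227.7)),('barL',(250.75,202.5),(372.3,194)),('barR',(284.25,208),(341.7,205.7)),('foot',(396.75,128.2),(292.3,353.3)),('post',(409.5,105),(288.3,301.7)),('tip',(393.75,151.2),(271.7,239.3))):print(n,*tri(u,v))
print('rim',ray(a,274.2,167,.06),ray(b,379,227.7,.06))
for z in(.06,.07,.08):print(z,ray(a,250.75,202.5,z),ray(a,284.25,208,z))
print('foot',ray(a,396.75,128.2,.005),ray(b,292.3,353.3,.005))
from scipy.spatial.transform import Rotation as R
print(R.from_rotvec(bot.get_obs()['ee_rot']).as_matrix().round(3))
```

```text
rim [0.5718 0.15   0.0477] (np.float64(0.7), np.float64(0.8))
barL [0.4596 0.2201 0.0491] (np.float64(1.3), np.float64(1.4))
barR [0.4442 0.1157 0.0491] (np.float64(1.3), np.float64(1.3))
foot [ 0.7171 -0.2402  0.004 ] (np.float64(0.9), np.float64(1.2))
post [ 0.7163 -0.2383  0.224 ] (np.float64(0.7), np.float64(1.0))
tip [ 0.5802 -0.1907  0.2475] (np.float64(0.9), np.float64(1.1))
rim [0.56800912 0.1465236  0.06      ] [0.5799949  0.14396889 0.06      ]
0.06 [0.45601874 0.2146044  0.06      ] [0.44104698 0.11137728 0.06      ]
0.07 [0.45490832 0.21278493 0.07      ] [0.44005485 0.11037342 0.07      ]
0.08 [0.4537979  0.21096546 0.08      ] [0.43906273 0.10936956 0.08      ]
foot [ 0.71535438 -0.24253491  0.005     ] [ 0.71890681 -0.237965    0.005     ]
[[ 0.898  0.439  0.   ]
 [ 0.439 -0.898  0.   ]
 [ 0.     0.    -1.   ]]
```

```bash
cat >> h.py <<'E'
def tri(a,b,u,v):
    A=[];B=[]
    for p,w in((a,u),(b,v)):
        E=p['extrinsics'];d=E[:3,:3]@(np.linalg.solve(p['intrinsics'],[*w,1])*[1,-1,-1]);d/=np.linalg.norm(d)
        P=np.eye(3)-np.outer(d,d);A.append(P);B.append(P@E[:3,3])
    return np.linalg.solve(A[0]+A[1],B[0]+B[1]).round(4)
E
python3 - <<'E'
from h import *
a=shot('top');b=shot('scene')
print('bigpost',tri(a,b,(421,242),(194,172)),'bigcup',tri(a,b,(390,315),(187,112)))
print('bigfoot',ray(a,402,245,0),'dish',ray(a,321,220,.02),'brick',ray(a,186,214,.03),'jar',ray(a,324,131,.05))
E
```

```text
bigpost [ 0.3408 -0.2492  0.2975] bigcup [ 0.1679 -0.173   0.3366]
bigfoot [ 0.33655977 -0.25884431  0.        ] dish [ 0.40934864 -0.00129948  0.02      ] brick [0.41931192 0.42126527 0.03      ] jar [ 0.68847214 -0.00543081  0.05      ]
```

>>> apply_moves --xyz '[[0.02, 0, 0.045], [0.05, 0.01, 0.09], [0.08, 0.03, 0.13], [0.11, 0.06, 0.17], [0.14, 0.1, 0.2], [0.17, 0.14, 0.22], [0.2, 0.18, 0.22], [0.23, 0.22, 0.22], [0.25, 0.26, 0.22], [0.27, 0.3, 0.22]]' --rotation '[[0, 0, 0], [0, 0, 0], [0, 0, 0], [0, 0, 5], [0, 0, 10], [0, 0, 15], [0, 0, 20], [0, 0, 25], [0, 0, 30], [0, 0, 35]]' --gripper '[0.5, 0.5, 0.5, 0.5, 0.5, 0.5, 0.5, 0.5, 0.5, 0.5]'

```text
time: 2.1
ee_pos: [0.5603, -0.3182, 0.4513]
ee_rot: [2.703, 1.601, 0.0]
ft_force: [0.7, -0.4, -0.4]
finger_gap: 0.0423
grip_force: 0.0
```

>>> apply_moves --xyz '[[0, 0.045, 0], [0, 0.09, 0], [-0.01, 0.135, 0], [-0.02, 0.18, 0], [-0.04, 0.225, 0], [-0.06, 0.27, -0.01], [-0.08, 0.315, -0.02], [-0.1, 0.36, -0.03], [-0.12, 0.4, -0.04], [-0.137, 0.44, -0.05]]' --rotation '[[0, 0, 3], [0, 0, 6], [0, 0, 9], [0, 0, 12], [0, 0, 15], [0, 0, 18], [0, 0, 20.6], [0, 0, 20.6], [0, 0, 20.6], [0, 0, 20.6]]' --gripper '[0.5, 0.5, 0.5, 0.5, 0.5, 0.5, 0.5, 0.5, 0.5, 0.5]'

```text
time: 3.1
ee_pos: [0.4209, 0.1214, 0.4012]
ee_rot: [2.377, 2.054, 0.001]
ft_force: [1.2, -0.0, 0.3]
finger_gap: 0.0426
grip_force: 0.0
```

>>> apply_moves --xyz '[[0, 0.02, -0.02], [0, 0.04, -0.04], [0, 0.06, -0.07], [0, 0.07, -0.1], [0, 0.07, -0.13], [0, 0.07, -0.16], [0, 0.07, -0.18], [0, 0.07, -0.18], [0, 0.07, -0.18]]' --rotation '[[0, 0, 0], [-0.9, -6, 0], [-1.8, -12, 0], [-2.7, -18, 0], [-3.5, -24, 0], [-4.4, -30, 0], [-5.2, -35, 0], [-5.85, -39.6, 0], [-5.85, -39.6, 0]]' --gripper '[0.5, 0.5, 0.5, 0.5, 0.5, 0.5, 0.5, 0.5, 0.5]'

```text
time: 4.0
ee_pos: [0.4212, 0.1903, 0.2198]
ee_rot: [1.924, 1.666, 0.606]
ft_force: [0.2, -0.1, -0.2]
finger_gap: 0.0424
grip_force: 0.0
```

Run:
```python
from h import *
from scipy.spatial.transform import Rotation as R
o=bot.get_obs();print(o['time'],o['ee_pos'],o['qpos'].round(2));print(R.from_rotvec(o['ee_rot']).as_matrix().round(3))
a=shot('top','t1.png');b=shot('scene','s1.png')
t=cv2.resize(cv2.imread('pics/t1.png')[110:260,200:340],None,fx=3,fy=3);s=cv2.resize(cv2.imread('pics/s1.png')[120:270,280:430],None,fx=3,fy=3)
cv2.imwrite('pics/c3.png',np.hstack([t[:450,:400],s[:450,:400]]))
print(proj(a,[o['ee_pos']]),proj(b,[o['ee_pos']]))
```

```text
4.0 [0.421235   0.19025679 0.21983822] [ 0.66 -0.72  2.23 -0.53  1.17  0.9 ]
[[ 0.143  0.758  0.637]
 [ 0.99  -0.109 -0.093]
 [-0.001  0.644 -0.765]]
[[248.7158123  208.79876257]] [[359.17544774 146.53884349]]
```

View pics/c3.png

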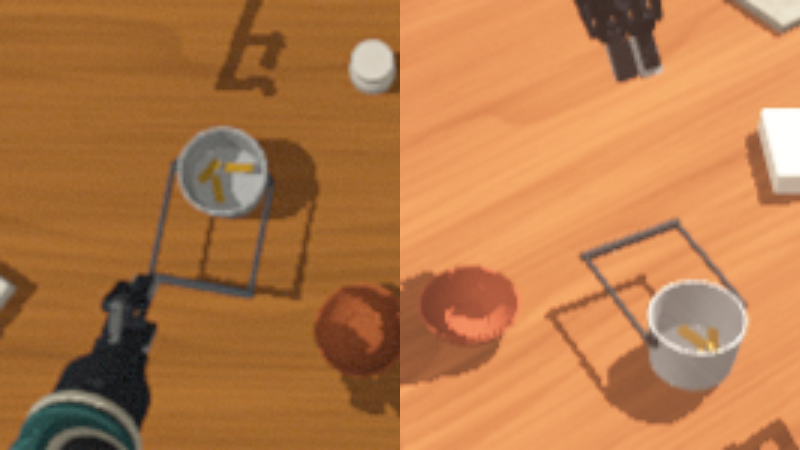

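The picture shows the tilted gripper just behind the bar: fingertips at crop (140,300) in the top view, bail corner at (153,278), nothing touched. I'll go down behind the bar.

>>> apply_moves --xyz '[[-0.009, 0.014, -0.02], [-0.009, 0.014, -0.05], [-0.009, 0.014, -0.08], [-0.009, 0.014, -0.11], [-0.009, 0.014, -0.11], [-0.009, 0.014, -0.11]]' --rotation '[[0, 0, 0], [0, 0, 0], [0, 0, 0], [0, 0, 0], [0, 0, 0], [0, 0, 0]]' --gripper '[0.5, 0.5, 0.5, 0.5, 0.5, 0.5]'

```text
time: 4.7
ee_pos: [0.414, 0.204, 0.1127]
ee_rot: [1.928, 1.664, 0.605]
ft_force: [0.1, -0.6, 0.4]
finger_gap: 0.0425
grip_force: 0.0
```

Run:
```python
from h import *
o=bot.get_obs();print(o['time'],o['ee_pos'],o['ee_rot'],o['qpos'].round(2))
a=shot('top','t2.png');b=shot('scene','s2.png')
t=cv2.resize(cv2.imread('pics/t2.png')[130:255,200:333],None,fx=3,fy=3);s=cv2.resize(cv2.imread('pics/s2.png')[120:245,290:423],None,fx=3,fy=3)
cv2.imwrite('pics/c4.png',np.hstack([t,s]))
print(proj(a,[o['ee_pos']]),proj(b,[o['ee_pos']]))
for c,z in(((0.571,.149),.06),((.452,.168),.055)):print(proj(a,[[*c,z]]),proj(b,[[*c,z]]))
```

```text
4.7 [0.41402439 0.20397672 0.11266361] [1.92778685 1.66393581 0.60477207] [ 0.71 -0.65  2.36 -0.61  1.02  1.08]
[[250.59283749 214.77858396]] [[358.5781731  172.27687201]]
[[273.43490779 166.03702101]] [[378.2008964 224.9042186]]
[[266.11949882 204.269442  ]] [[356.03554927 198.57509865]]
```

View pics/c4.png

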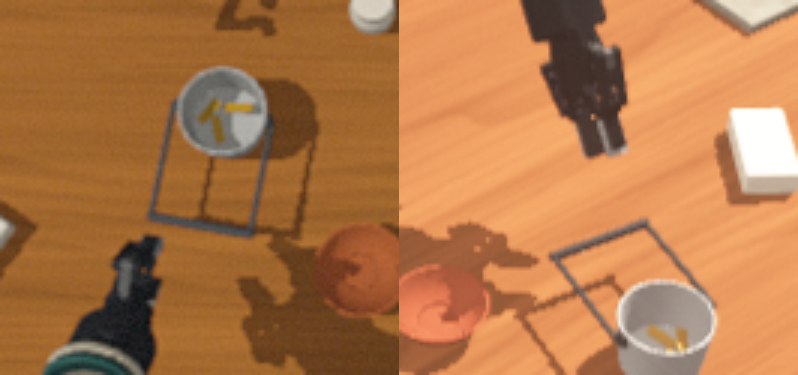

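>>> apply_moves --xyz '[[0, -0.01, 0], [0.014, -0.011, -0.018], [0.028, -0.011, -0.036], [0.042, -0.011, -0.054], [0.054, -0.011, -0.07], [0.054, -0.011, -0.07], [0.054, -0.011, -0.07]]' --rotation '[[0, 0, 0], [0, 0, 0], [0, 0, 0], [0, 0, 0], [0, 0, 0], [0, 0, 0], [0, 0, 0]]' --gripper '[0.5, 0.5, 0.5, 0.5, 0.5, 0.5, 0.5]'

```text
time: 5.5
ee_pos: [0.4677, 0.1931, 0.0426]
ee_rot: [1.927, 1.664, 0.606]
ft_force: [0.7, 0.2, -0.9]
finger_gap: 0.0425
grip_force: 0.0
```

Run:
```python
from h import *
o=bot.get_obs();print(o['time'],o['ee_pos'],o['ee_rot'],o['qpos'].round(2),o['ft_force'])
a=shot('top','t3.png');b=shot('scene','s3.png')
t=cv2.resize(cv2.imread('pics/t3.png')[130:255,200:333],None,fx=3,fy=3);s=cv2.resize(cv2.imread('pics/s3.png')[120:245,290:423],None,fx=3,fy=3)
cv2.imwrite('pics/c5.png',np.hstack([t,s]))
```

```text
5.5 [0.46774289 0.19312657 0.04255413] [1.9268826  1.66369819 0.60596063] [ 0.59 -0.44  2.36 -0.66  0.78  1.11] [ 0.68017335  0.19448675 -0.85105651]
```

View pics/c5.png

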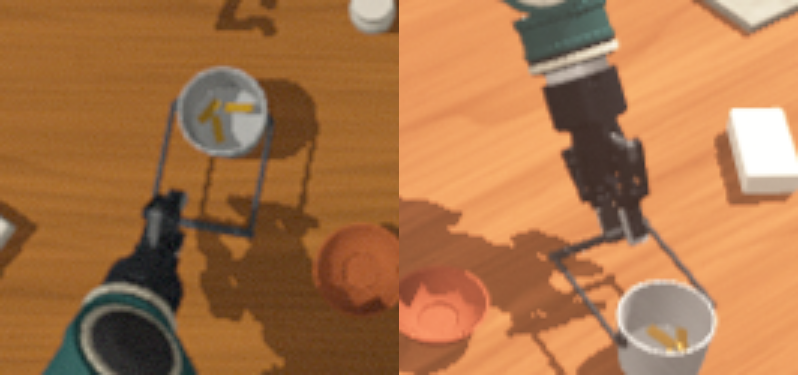

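The fingers straddle the bar about 30 mm to the left of its middle: top crop (165,210), scene crop (630,235). Now swing it up with loose fingers along the arc.

>>> apply_moves --xyz '[[0, 0, 0.01], [0.001, 0, 0.019], [0.002, 0, 0.029], [0.005, -0.001, 0.038], [0.008, -0.001, 0.047], [0.012, -0.002, 0.056], [0.017, -0.002, 0.064], [0.023, -0.003, 0.072], [0.029, -0.004, 0.08], [0.029, -0.004, 0.08]]' --rotation '[[0.3, 2.2, 0], [0.65, 4.4, 0], [1, 6.6, 0], [1.3, 8.8, 0], [1.6, 11, 0], [1.9, 13.2, 0], [2.3, 15.4, 0], [2.6, 17.6, 0], [2.9, 19.8, 0], [2.9, 19.8, 0]]' --gripper '[0.5, 0.5, 0.55, 0.6, 0.65, 0.65, 0.65, 0.65, 0.65, 0.65]'

```text
time: 6.6
ee_pos: [0.4975, 0.1894, 0.1241]
ee_rot: [2.162, 1.868, 0.333]
ft_force: [-0.3, -0.3, -1.1]
finger_gap: 0.0296
grip_force: 0.0
```

Run:
```python
from h import *
o=bot.get_obs();print(o['time'],o['ee_pos'],o['ee_rot'],o['qpos'].round(2),o['ft_force'])
a=shot('top','t4.png');b=shot('scene','s4.png')
t=cv2.resize(cv2.imread('pics/t4.png')[130:255,200:333],None,fx=3,fy=3);s=cv2.resize(cv2.imread('pics/s4.png')[120:245,290:423],None,fx=3,fy=3)
cv2.imwrite('pics/c6.png',np.hstack([t,s]))
```

```text
6.6 [0.49748165 0.18942956 0.12411281] [2.16229699 1.86811001 0.33349246] [ 0.42 -0.34  2.06 -0.2   1.12  0.62] [-0.33010805 -0.34681927 -1.05279718]
```

View pics/c6.png

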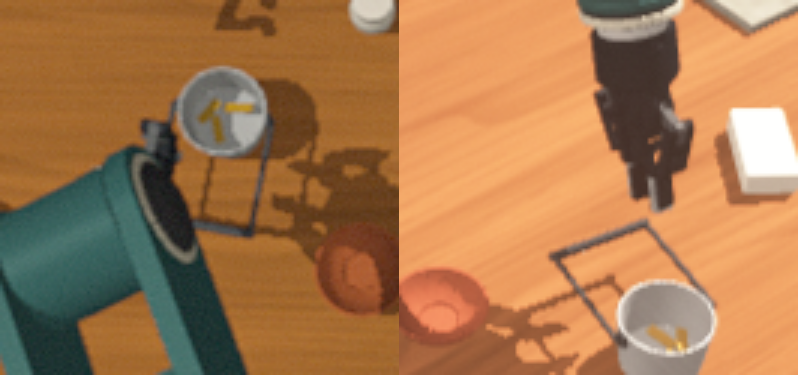

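That lift only raised the gripper: the bail still lies flat, with the bar at scene crop (555,257)–(647,222). It slipped off the fingertip because the fingers weren't inserted far enough, and the pail hasn't moved. I'll go back, enter deeper with a smaller gap, and lift again.

>>> apply_moves --xyz '[[-0.02, 0.003, 0], [-0.04, 0.006, 0], [-0.06, 0.009, 0], [-0.074, 0.0115, -0.01], [-0.074, 0.0115, -0.033], [-0.074, 0.0115, -0.033], [-0.074, 0.0115, -0.033]]' --rotation '[[-1, -6.6, 0], [-2, -13.2, 0], [-2.9, -19.8, 0], [-2.9, -19.8, 0], [-2.9, -19.8, 0], [-2.9, -19.8, 0], [-2.9, -19.8, 0]]' --gripper '[0.65, 0.65, 0.65, 0.65, 0.65, 0.65, 0.65]'

```text
time: 7.4
ee_pos: [0.4221, 0.2006, 0.0883]
ee_rot: [1.926, 1.665, 0.606]
ft_force: [-0.6, 0.2, 0.4]
finger_gap: 0.0298
grip_force: 0.0
```

>>> apply_moves --xyz '[[0.013, -0.002, -0.016], [0.026, -0.004, -0.032], [0.039, -0.006, -0.048], [0.052, -0.008, -0.063], [0.052, -0.008, -0.063], [0.052, -0.008, -0.063]]' --rotation '[[0, 0, 0], [0, 0, 0], [0, 0, 0], [0, 0, 0], [0, 0, 0], [0, 0, 0]]' --gripper '[0.65, 0.65, 0.65, 0.65, 0.65, 0.65]'

```text
time: 8.0
ee_pos: [0.4746, 0.1923, 0.0259]
ee_rot: [1.927, 1.664, 0.605]
ft_force: [-0.0, -0.3, -0.4]
finger_gap: 0.0295
grip_force: 0.0
```

Run:
```python
from h import *
o=bot.get_obs();print(o['time'],o['ee_pos'],o['ee_rot'],o['ft_force'],o['finger_gap'])
a=shot('top','t5.png');b=shot('scene','s5.png')
for q in('pail','bail'):
  for p in(a,b):print(q,[(round(float(d['score']),2),d['box']) for d in viewer.find_in(p,q)][:2])
```

```text
8.0 [0.47461779 0.19229424 0.02593714] [1.92712803 1.66358649 0.60499069] [-0.03896506 -0.32789632 -0.43865894] 0.02945423968117482
pail [(0.93, [249.8, 151.1, 42.8, 62.1]), (0.41, [249.6, 163.8, 41.8, 47.0])]
pail [(0.79, [341.3, 192.0, 55.0, 56.2])]
bail [(0.58, [254.8, 171.3, 27.4, 38.2])]
bail [(0.6, [341.6, 192.9, 47.0, 20.7])]
```

>>> apply_moves --xyz '[[0, 0, 0.01], [0.001, 0, 0.02], [0.002, 0, 0.03], [0.005, -0.001, 0.039], [0.008, -0.001, 0.048], [0.008, -0.001, 0.048]]' --rotation '[[0.15, 1, 0], [0.3, 2, 0], [0.5, 3.5, 0], [0.75, 5, 0], [1, 6.6, 0], [1, 6.6, 0]]' --gripper '[0.65, 0.65, 0.65, 0.65, 0.65, 0.65]'

```text
time: 8.9
ee_pos: [0.4832, 0.1919, 0.0753]
ee_rot: [2.008, 1.733, 0.523]
ft_force: [-3.0, 1.3, 0.2]
finger_gap: 0.0298
grip_force: 0.8
```

Run:
```python
from h import *
o=bot.get_obs();print(o['time'],o['ee_pos'],o['ee_rot'],o['ft_force'],o['finger_gap'])
a=shot('top','t6.png');b=shot('scene','s6.png')
for q in('pail','bail'):
  for p in(a,b):print(q,[(round(float(d['score']),2),d['box']) for d in viewer.find_in(p,q)][:2])
t=cv2.resize(cv2.imread('pics/t6.png')[130:255,200:333],None,fx=3,fy=3);s=cv2.resize(cv2.imread('pics/s6.png')[120:245,290:423],None,fx=3,fy=3)
cv2.imwrite('pics/c7.png',np.hstack([t,s]))
```

```text
8.9 [0.48324907 0.19191096 0.07525325] [2.00798725 1.73329708 0.52267892] [-3.02919518  1.27406664  0.24055641] 0.02975414535370488
pail [(0.72, [259.0, 152.0, 31.5, 57.3])]
pail [(0.63, [343.3, 189.5, 55.2, 56.7])]
bail [(0.71, [252.3, 163.2, 40.3, 46.1])]
bail []
```

View pics/c7.png

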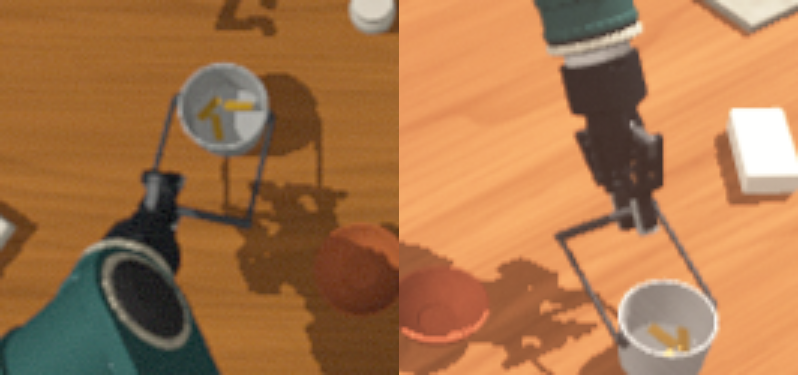

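The bail is now rising: the bar corner went from scene crop (555,257) to (560,237). But the force is about 3 N along −x, and the pail may have slid 2–3 mm. I'll back off slightly in x and lift more vertically.

Run:
```python
from h import *
a=shot('top');b=shot('scene')
R0=tri(a,b,(284.1,207.8),(341.7,205.7));R1=tri(a,b,(283.3,204),(343.7,199));print(R0,R1,np.degrees(np.arcsin((R1[2]-R0[2])/.12)))
```

```text
[0.4446 0.1159 0.0494] [0.4525 0.1151 0.0842] 16.857956022497145
```

>>> apply_moves --xyz '[[-0.004, 0.001, 0.004], [-0.006, 0.001, 0.01], [-0.006, 0.001, 0.015]]' --rotation '[[0, 0, 0], [0, 0, 0], [0, 0, 0]]' --gripper '[0.65, 0.65, 0.65]'

```text
time: 9.6
ee_pos: [0.4762, 0.1927, 0.089]
ee_rot: [2.007, 1.735, 0.52]
ft_force: [-0.5, 0.1, -0.1]
finger_gap: 0.0298
grip_force: 0.2
```

>>> apply_moves --xyz '[[0.003, 0, -0.004], [0.007, -0.001, -0.008], [0.01, -0.002, -0.012], [0.01, -0.002, -0.012]]' --rotation '[[-0.4, -2.6, 0], [-0.8, -5.3, 0], [-1.2, -7.9, 0], [-1.2, -7.9, 0]]' --gripper '[0.65, 0.65, 0.65, 0.65]'

```text
time: 10.0
ee_pos: [0.4858, 0.1904, 0.0754]
ee_rot: [1.91, 1.651, 0.621]
ft_force: [0.4, -0.6, 0.9]
finger_gap: 0.03
grip_force: 0.2
```

Run:
```python
from h import *
o=bot.get_obs();p=o['ee_pos'];print(o['time'],p,o['ft_force'],o['grip_force'])
P=np.array([.572,.147]);X=np.array([.989,-.146]);Y=np.array([.146,.989])
for f in range(15,95,5):
    t=np.radians(41*min(1,(90-f)/60));F=np.radians(f)
    s=-.12*np.cos(F)+.026*np.sin(t)+.009*np.cos(t); z=.052+.12*np.sin(F)-.026*np.cos(t)+.009*np.sin(t)
    w=P+X*s+Y*.03
    print(f,round(np.degrees(t),1),np.round([*(w-p[:2]),z-p[2]],4),'rot',np.round((41-np.degrees(t))*np.array([.146,.989]),1))
```

```text
10.0 [0.4857765  0.19039627 0.07542504] [ 0.36956336 -0.63273431  0.92633692] 0.1664918102324009
15 41.0 [-0.0004 -0.0003 -0.0061] rot [0. 0.]
20 41.0 [ 0.0027 -0.0007  0.0039] rot [0. 0.]
25 41.0 [ 0.0066 -0.0013  0.0136] rot [0. 0.]
30 41.0 [ 0.0114 -0.002   0.0229] rot [0. 0.]
35 37.6 [ 0.0161 -0.0027  0.0303] rot [0.5 3.4]
40 34.2 [ 0.0215 -0.0035  0.0373] rot [1.  6.8]
45 30.8 [ 0.0275 -0.0044  0.0437] rot [ 1.5 10.1]
50 27.3 [ 0.034  -0.0054  0.0495] rot [ 2.  13.5]
55 23.9 [ 0.0411 -0.0064  0.0548] rot [ 2.5 16.9]
60 20.5 [ 0.0486 -0.0075  0.0593] rot [ 3.  20.3]
65 17.1 [ 0.0565 -0.0087  0.0631] rot [ 3.5 23.7]
70 13.7 [ 0.0647 -0.0099  0.0662] rot [ 4. 27.]
75 10.2 [ 0.0732 -0.0112  0.0685] rot [ 4.5 30.4]
80 6.8 [ 0.0819 -0.0124  0.07  ] rot [ 5.  33.8]
85 3.4 [ 0.0907 -0.0137  0.0707] rot [ 5.5 37.2]
90 0.0 [ 0.0995 -0.015   0.0706] rot [ 6.  40.5]
```

>>> apply_moves --xyz '[[0.001, 0, 0.006], [0.004, -0.001, 0.014], [0.009, -0.002, 0.023], [0.014, -0.003, 0.031], [0.019, -0.003, 0.038], [0.025, -0.004, 0.045], [0.032, -0.005, 0.051], [0.039, -0.006, 0.056], [0.047, -0.007, 0.06], [0.047, -0.007, 0.06]]' --rotation '[[0, 0, 0], [0, 0, 0], [0, 0, 0], [0.5, 3.4, 0], [1, 6.8, 0], [1.5, 10.1, 0], [2, 13.5, 0], [2.5, 16.9, 0], [3, 20.3, 0], [3, 20.3, 0]]' --gripper '[0.65, 0.65, 0.65, 0.65, 0.65, 0.65, 0.65, 0.65, 0.65, 0.65]'

```text
time: 11.0
ee_pos: [0.5356, 0.1832, 0.1385]
ee_rot: [2.155, 1.86, 0.344]
ft_force: [0.5, -0.7, 0.1]
finger_gap: 0.0299
grip_force: 0.0
```

Run:
```python
from h import *
o=bot.get_obs();p=o['ee_pos'];print(o['time'],p,o['ft_force'],o['grip_force'])
a=shot('top','t7.png');b=shot('scene','s7.png')
for q in('pail','bail'):
  for P in(a,b):print(q,[(round(float(d['score']),2),d['box']) for d in viewer.cut_out(P,q)][:2])
# predicted bar right end for various angles
P0=np.array([.572,.147]);X=np.array([.989,-.146]);Y=np.array([.146,.989])
for f in (0,20,40,60,75):
    F=np.radians(f);w=np.r_[P0-X*.12*np.cos(F)-Y*.052,.052+.12*np.sin(F)];w2=w+np.r_[Y*.104,0]
    print(f,proj(a,[w,w2]).round(1).tolist(),proj(b,[w,w2]).round(1).tolist())
```

```text
11.0 [0.53556752 0.18324569 0.13853345] [ 0.50000968 -0.74697638  0.1389311 ] 0.0
pail [(0.71, [260.7, 151.2, 25.1, 34.4])]
pail [(0.81, [351.9, 182.8, 43.7, 66.1])]
bail [(0.61, [264.3, 171.2, 26.6, 14.5])]
bail [(0.84, [356.0, 182.6, 38.2, 48.8]), (0.55, [285.6, 206.4, 34.4, 30.6])]
0 [[284.0, 206.7], [250.8, 201.2]] [[340.0, 205.9], [370.3, 194.3]]
20 [[283.1, 202.9], [248.9, 197.2]] [[341.9, 197.5], [372.9, 185.9]]
40 [[283.1, 194.5], [248.0, 188.7]] [[346.2, 193.0], [378.1, 181.2]]
60 [[284.2, 182.3], [248.3, 176.4]] [[352.8, 193.3], [385.5, 181.1]]
75 [[285.6, 171.7], [249.5, 165.7]] [[358.8, 197.0], [392.0, 184.4]]
```

>>> apply_moves --xyz '[[0.006, -0.001, 0.004], [0.014, -0.002, 0.007], [0.023, -0.004, 0.01], [0.032, -0.005, 0.012], [0.041, -0.007, 0.014], [0.049, -0.008, 0.014], [0.049, -0.008, 0.014], [0.049, -0.008, 0.014]]' --rotation '[[0.5, 3.4, 0], [1, 6.8, 0], [1.5, 10.1, 0], [2, 13.5, 0], [2.5, 16.9, 0], [3, 20.2, 0], [3, 20.2, 0], [3, 20.2, 0]]' --gripper '[0.65, 0.65, 0.65, 0.65, 0.65, 0.65, 0.65, 0.65]'

```text
time: 12.1
ee_pos: [0.582, 0.1756, 0.1497]
ee_rot: [2.372, 2.05, 0.008]
ft_force: [-0.1, -0.3, 0.1]
finger_gap: 0.0297
grip_force: 0.0
```

Run:
```python
from h import *
o=bot.get_obs();p=o['ee_pos'];print(o['time'],p,o['ee_rot'],o['ft_force'],o['grip_force'])
a=shot('top','t8.png');b=shot('scene','s8.png')
for q in('pail','bail'):
  for P in(a,b):print(q,[(round(float(d['score']),2),d['box']) for d in viewer.cut_out(P,q)][:2])
P0=np.array([.572,.147]);X=np.array([.989,-.146]);Y=np.array([.146,.989])
for f in (75,90):
    F=np.radians(f);w=np.r_[P0-X*.12*np.cos(F)-Y*.052,.052+.12*np.sin(F)];w2=w+np.r_[Y*.104,0]
    print(f,proj(a,[w,w2]).round(1).tolist(),proj(b,[w,w2]).round(1).tolist())
t=cv2.resize(cv2.imread('pics/t8.png')[110:235,200:333],None,fx=3,fy=3);s=cv2.resize(cv2.imread('pics/s8.png')[130:255,310:443],None,fx=3,fy=3)
cv2.imwrite('pics/c8.png',np.hstack([t,s]))
```

```text
12.1 [0.5820299  0.1755906  0.14970359] [2.37247318 2.04998529 0.00778203] [-0.14415688 -0.28872248  0.11881863] 0.0
pail [(0.74, [260.4, 153.2, 31.7, 27.7])]
pail [(0.69, [363.9, 190.2, 36.2, 57.4])]
bail [(0.49, [285.9, 158.4, 1.1, 7.0])]
bail [(0.57, [363.6, 192.8, 30.7, 25.2])]
75 [[285.6, 171.7], [249.5, 165.7]] [[358.8, 197.0], [392.0, 184.4]]
90 [[287.4, 160.7], [251.3, 154.8]] [[365.2, 203.5], [398.9, 190.5]]
```

View pics/c8.png

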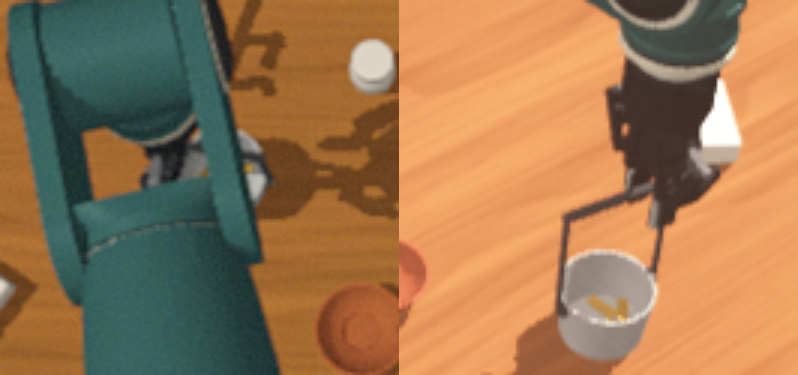

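The bail is upright. Its right corner is at scene crop (567,215), matching the 90° prediction within 2 px, and the bar is between the fingers with the pail standing. Now grip.

>>> apply_moves --xyz '[[-0.005, 0.001, 0], [-0.005, 0.001, 0], [-0.005, 0.001, 0], [-0.005, 0.001, 0], [-0.005, 0.001, 0], [-0.005, 0.001, 0], [-0.005, 0.001, 0], [-0.005, 0.001, 0]]' --rotation '[[0, 0, 0], [0, 0, 0], [0, 0, 0], [0, 0, 0], [0, 0, 0], [0, 0, 0], [0, 0, 0], [0, 0, 0]]' --gripper '[0.65, 0.65, 0.75, 0.85, 1, 1, 1, 1]'

```text
time: 13.2
ee_pos: [0.5775, 0.1765, 0.1503]
ee_rot: [2.373, 2.05, 0.008]
ft_force: [-0.0, -0.4, 3.1]
finger_gap: 0.0076
grip_force: 58.4
```

Run:
```python
from h import *
o=bot.get_obs();p=o['ee_pos'];print(o['time'],p,o['ee_rot'],o['qpos'].round(2),o['ft_force'],o['wrist_torque'].round(2),o['grip_force'],o['finger_gap'])
b=shot('scene','s9.png');a=shot('top','t9.png')
for q in('pail','bail'):
    r=viewer.cut_out(b,q)
    for d in r[:2]:
        m=d['mask'];ys,xs=np.nonzero(m);i=xs.argmin();print(q,round(float(d['score']),2),d['box'],'leftmost',xs[i],ys[xs==xs[i]].mean(), 'top',ys.min(),xs[ys==ys.min()].mean())
P0=np.array([.572,.147]);X=np.array([.989,-.146]);Y=np.array([.146,.989])
for P in(P0,):
    th=np.linspace(0,2*np.pi,60);c=np.c_[P[0]+.046*np.cos(th),P[1]+.046*np.sin(th),0*th+.06];c2=np.c_[P[0]+.04*np.cos(th),P[1]+.04*np.sin(th),0*th]
    q=proj(b,np.vstack([c,c2]));print('pred pail box',q.min(0),q.max(0)-q.min(0),q.max(0))
    w=np.r_[P-Y*.052,.172];print('end',proj(b,[w,np.r_[P+Y*.052,.172]]))
```

```text
13.2 [0.57745209 0.17651502 0.15032736] [2.37314296 2.05044671 0.00771499] [ 0.26 -0.01  1.7  -0.    1.44  0.4 ] [-0.0146639  -0.35440279  3.05109928] [ 0.01  0.09 -0.02] 58.44373941421509 0.0076291303706822996
pail 0.9 [361.0, 195.1, 36.8, 55.0] leftmost 362 230.5 top 193 387.5
bail 0.72 [360.4, 192.3, 38.7, 40.6] leftmost 361 229.5 top 193 387.5
pred pail box [361.25240024 213.26074423] [33.38298397 37.04902736] [394.63538421 250.30977159]
end [[365.21921381 203.51691974]
 [398.93987898 190.45912653]]
```

>>> apply_moves --xyz '[[0, 0, 0.003], [0, 0, 0.007], [0, 0, 0.012], [0, 0, 0.02], [0, 0, 0.02], [0, 0, 0.02]]' --rotation '[[0, 0, 0], [0, 0, 0], [0, 0, 0], [0, 0, 0], [0, 0, 0], [0, 0, 0]]' --gripper '[1, 1, 1, 1, 1, 1]'

```text
time: 14.0
ee_pos: [0.5774, 0.1766, 0.1705]
ee_rot: [2.373, 2.051, 0.008]
ft_force: [-0.1, 0.4, -3.9]
finger_gap: 0.0082
grip_force: 58.4
```

Run:
```python
from h import *
o=bot.get_obs();p=o['ee_pos'];print(o['time'],p,o['ft_force'],o['wrist_torque'].round(2),o['grip_force'],o['finger_gap'])
b=shot('scene','s10.png')
for q in('pail','bail'):
    r=viewer.cut_out(b,q)
    for d in r[:1]:
        m=d['mask'];ys,xs=np.nonzero(m);print(q,round(float(d['score']),2),np.round(d['box']))
img=cv2.cvtColor(b['pixels'],cv2.COLOR_RGB2GRAY)
for r in range(150,262,3): print(''.join('%4d'%v for v in img[r,352:408:2]))
```

```text
14.0 [0.57741809 0.17658597 0.17045896] [-0.12875996  0.39459012 -3.87936089] [ 0.08  0.02 -0.  ] 58.39539706707001 0.008233075037959964
pail 0.92 [364. 188.  38.  57.]
bail 0.72 [368. 190.  34.  17.]
 186 188 184 182 183 186 188 191 190 189 190 186 181 180 184 188 110  55  53  53  53  52  55  53  56  57  57  56
 182 183 186 187 191 189 190 190 184 181 182 187 188 186 164 146  72  52  55  55  52  52  55  54  52  52  53  50
 189 192 191 190 189 184 182 186 187 187 184 181 179 178  58  60  60  53  55  55  54  53  53  52  53  52  52  51
 190 188 182 184 187 188 185 182 178 177 178 178 174 171  83  60  81  63  54  55  55  55  53  54  54  51  52  52
 186 189 189 185 180 177 177 178 178 176 172 171 177 178 130  54  54  57  52  53  55  54  53  51  53  53  52  54
 183 179 177 177 178 176 177 174 172 179 181 175 176 179 177  64  52  57  56  53  54  55  52  55  53  53  54  54
 177 178 179 178 175 173 177 181 177 177 181 179 180 182 179  90  59 135  54  52  55  56  56  55  55  56  57  52
 178 177 175 175 178 179 179 181 181 182 184 181 178 181 179 144  56  58  56  54  54  54  53  55  55  56  55
[... 2694 characters left out ...]
71 172 171 177 174 171
 112 108 107 105 103 107 104 106 109 112 113 111 110 108 108 106 107 165 172 171 172 171 168 178 171 172 181 179
 108 105 107 106 105 109 111 113 114 112 109 110 109 107 108 107 140 174 173 169 173 176 168 170 177 174 174 174
 107 105 107 111 112 113 113 110 108 110 108 107 108 107 143 170 170 169 175 172 166 175 177 175 173 175 173 175
 108 110 111 113 111 107 108 109 108 107 105 108 110 162 169 172 176 170 171 175 177 174 175 173 174 177 172 169
 112 112 110 108 108 108 107 106 107 109 108 104 164 175 174 168 173 178 172 170 175 174 177 177 172 172 176 180
 109 108 107 107 108 105 106 113 109 106 140 177 173 171 176 178 170 171 175 176 177 178 173 172 179 160 109 109
```

Run:
```python
from h import *
b=shot('scene');a=shot('top')
B=np.array([.5774,.1766,.1905]);Y=np.array([.146,.989,0])
for o in(.022,.026,.030,.034):
    print(o,proj(b,[B-(o+.052)*Y,B-o*Y,B+(.052-o)*Y]).round(1).tolist(),proj(b,[B-(o+.052)*Y-[0,0,.06],B+(.052-o)*Y-[0,0,.06]]).round(1).tolist())
img=cv2.cvtColor(a['pixels'],cv2.COLOR_RGB2GRAY)
for q in('pail','bail','stand','gate'):print(q,[(round(float(d['score']),2),np.round(d['box'])) for d in viewer.find_in(a,q)][:4])
```

```text
0.022 [[368.8, 197.6], [386.0, 191.0], [402.7, 184.6]] [[366.8, 213.8], [399.5, 200.8]]
0.026 [[367.4, 198.1], [384.7, 191.5], [401.4, 185.1]] [[365.5, 214.3], [398.3, 201.2]]
0.03 [[366.1, 198.7], [383.4, 192.0], [400.2, 185.6]] [[364.2, 214.8], [397.1, 201.7]]
0.034 [[364.7, 199.2], [382.1, 192.5], [398.9, 186.1]] [[362.9, 215.3], [395.8, 202.2]]
pail [(0.71, array([259., 150.,  33.,  28.]))]
bail [(0.47, array([259., 155.,  30.,   6.]))]
stand [(0.76, array([388.,  97.,  24.,  55.])), (0.67, array([158.,  32.,  78.,  83.])), (0.57, array([386., 225.,  44.,  98.]))]
gate [(0.6, array([393., 296.,  12.,  13.])), (0.57, array([166.,  92.,   8.,  10.]))]
```

Run:
```python
from h import *
b=shot('scene');a=shot('top')
for p,c0,c1,r0,r1 in((a,388,416,98,156),(b,264,302,236,310)):
    H=p['pixels'][r0:r1,c0:c1].astype(int)
    print(c0,r0)
    for i,r in enumerate(H[::2]):print(r0+2*i,' '.join('%3d%s'%(v.mean(),'w' if v.min()>140 and v.max()-v.min()<40 else 'y' if v[0]-v[2]>120 and v[1]>130 else 'd' if v.max()-v.min()<25 else '.') for v in r[::1] ))
print(tri(a,b,(396.8,140.6),(274.5,253)))
X=np.array([.943,-.332]);cup=np.array([.606,-.200])
for n,x,z in(('gate',.004,.235),('tip',-.022,.251),('post',.115,.230),('foot',.115,0)):print(n,proj(a,[[*(cup+X*x),z]]).round(1),proj(b,[[*(cup+X*x),z]]).round(1))
```

```text
388 98
98 110. 114. 111. 111. 112. 112. 112. 107. 111. 112. 110. 111. 105. 114. 112. 110. 112. 110. 113. 113. 113.  95.  56.  24d  32d  81. 108. 111.
100 117. 114. 117. 115. 116. 115. 115. 116. 117. 115. 116. 114. 117. 120. 119. 113. 120. 120. 118. 119.  95.  64.  35d  30d  64. 102. 112. 116.
102 109. 108. 113. 108. 109. 109. 111. 108. 112. 110. 110. 111. 110. 109. 112. 110. 105.  73.  57. 101d 147w 165w 168w 156w 133. 105. 109. 114.
104 115. 117. 120. 112. 113. 117. 117. 116. 114. 110. 115. 118. 112. 114. 120.  93.  46.  37d 114d 164w 181w 178w 177w 178w 161w 107d  91. 115.
106 119. 115. 118. 114. 118. 115. 115. 116. 115. 113. 114. 113. 118. 115.  98.  56.  26d  59d 120d 157w 180w 184w 183w 176w 139d  69d  77. 106.
108 116. 119. 116. 114. 114. 116. 116. 119. 113. 115. 112. 112. 116. 109.  79.  34d  24d  36d  77d 105d 114d 114d 104d  76d  32d  37.  86. 112.
110 109. 113. 117. 116. 115. 113. 115. 114. 117. 117. 114. 116. 113. 114.  89.  30d  17d  16d  30d  28d  33d  37d  29d  24d  36.  87. 112. 115.
112 109. 108. 110. 110. 104. 110. 108. 106. 110. 108. 108. 109. 106. 120. 129. 106d  6
[... 9740 characters left out ...]
 97.  98.  98.  98.  97.  97.  75.  50.  39d  79d 169w 212w 226w 228w 231w 219w 191w 148d 112d  66d  52d  54d  84.  97.  98. 101. 101. 101.
306 101. 101. 102. 102. 103. 101.  99.  97.  97.  98.  98.  98.  96.  97.  97. 100.  58.  38d  40d  62d 116d 146d 145d 139d 135d 131d 128d 123d  78d  54d  55d  53d  70.  97. 101. 102. 103. 104.
308 101. 101. 101.  98.  97.  97.  98.  97.  96.  97.  98. 100. 100. 102. 100.  99.  67.  44.  38d  41d  39d  77d 104d 106d 102d  98d  76d  56d  50d  51d  51d  42.  65.  96. 103. 103. 103. 103.
[ 0.6105 -0.2014  0.2399]
gate [[396.2 141.2]] [[274.1 254.2]]
tip [[393.9 148.6]] [[270.9 240.3]]
post [[409.3 104.5]] [[286.7 299.5]]
foot [[395.2 128.9]] [[291.2 352.8]]
```

>>> apply_moves --xyz '[[0, 0, 0.01], [0, 0, 0.025], [0, 0, 0.04], [-0.001, -0.004, 0.055], [-0.003, -0.012, 0.07], [-0.007, -0.025, 0.082], [-0.012, -0.042, 0.088], [-0.017, -0.061, 0.088], [-0.022, -0.081, 0.088], [-0.027, -0.101, 0.088]]' --rotation '[[0, 0, 0], [0, 0, 0], [0, 0, 0], [0, 0, -1], [0, 0, -2], [0, 0, -3], [0, 0, -4], [0, 0, -5], [0, 0, -6], [0, 0, -7]]' --gripper '[1, 1, 1, 1, 1, 1, 1, 1, 1, 1]'

```text
time: 15.55
ee_pos: [0.5495, 0.0736, 0.2582]
ee_rot: [2.496, 1.899, 0.006]
ft_force: [0.5, -0.6, -2.8]
finger_gap: 0.0076
grip_force: 58.5
```

>>> apply_moves --xyz '[[-0.005, -0.02, 0], [-0.01, -0.04, 0], [-0.016, -0.06, 0], [-0.022, -0.08, 0], [-0.028, -0.1, 0], [-0.034, -0.12, 0], [-0.04, -0.14, 0], [-0.046, -0.16, 0], [-0.051, -0.177, 0], [-0.055, -0.19, 0]]' --rotation '[[0, 0, -0.5], [0, 0, -1], [0, 0, -1.5], [0, 0, -2], [0, 0, -2.5], [0, 0, -3], [0, 0, -3.5], [0, 0, -4], [0, 0, -4], [0, 0, -4]]' --gripper '[1, 1, 1, 1, 1, 1, 1, 1, 1, 1]'

```text
time: 16.55
ee_pos: [0.4942, -0.1162, 0.2581]
ee_rot: [2.56, 1.811, 0.006]
ft_force: [0.4, 0.2, -3.4]
finger_gap: 0.008
grip_force: 58.5
```

>>> apply_moves --xyz '[[-0.001, -0.008, 0], [-0.002, -0.014, 0], [-0.002, -0.016, 0], [-0.002, -0.016, 0], [-0.002, -0.016, 0], [-0.002, -0.016, 0], [-0.002, -0.016, 0], [-0.002, -0.016, 0]]' --rotation '[[0, 0, 0], [0, 0, 0], [0, 0, 0], [0, 0, 0], [0, 0, 0], [0, 0, 0], [0, 0, 0], [0, 0, 0]]' --gripper '[1, 1, 1, 1, 1, 1, 1, 1]'

```text
time: 17.35
ee_pos: [0.4934, -0.1303, 0.2582]
ee_rot: [2.558, 1.814, 0.007]
ft_force: [-0.9, -0.9, -3.4]
finger_gap: 0.0082
grip_force: 58.5
```

Run:
```python
from h import *
from scipy.spatial.transform import Rotation as R
o=bot.get_obs();p=o['ee_pos'];print(o['time'],p,o['ft_force'],o['wrist_torque'].round(2),o['grip_force'],o['finger_gap'],o['qpos'].round(2))
M=R.from_rotvec(o['ee_rot']).as_matrix();print(M.round(3))
a=shot('top','t11.png');b=shot('scene','s11.png')
for q in('pail','bail'):
  for P in(a,b):print(q,[(round(float(d['score']),2),np.round(d['box'])) for d in viewer.find_in(P,q)][:2])
Y=M[:,0];Xp=M[:,1]
for off in(.024,.028,.032):
    B=p+[0,0,.0217];m=B-off*Y
    print(off,proj(b,[m-.052*Y,m+.052*Y,m-.052*Y-[0,0,.12],m+.052*Y-[0,0,.12]]).round(1).tolist())
c=m-[0,0,.172];th=np.linspace(0,6.28,80);pts=np.vstack([np.c_[c[0]+r*np.cos(th),c[1]+r*np.sin(th),c[2]+h+0*th] for r,h in((.046,.06),(.04,0))])
for P in(a,b):
    q=proj(P,pts);print('pred pail',q.min(0).round(1),q.max(0).round(1))
m=viewer.cut_out(b,'pail')[0]['mask'];ys,xs=np.nonzero(m);print(xs.min(),xs.max(),ys.min(),ys.max())
g=cv2.cvtColor(b['pixels'],cv2.COLOR_RGB2GRAY);q=proj(b,[c+[0,0,.12]])[0].astype(int)
for r in range(q[1]-36,q[1]+50,3): print(r,''.join('%4d'%v for v in g[r,q[0]-32:q[0]+32:2]))
print(q)
```

```text
17.35 [ 0.49340564 -0.13027767  0.25821297] [-0.88496924 -0.93532728 -3.40350772] [ 0.08 -0.05  0.02] 58.46482694149017 0.008168216368305012 [-0.31 -0.26  1.75 -0.    1.64  0.03]
[[ 0.331  0.944  0.007]
 [ 0.944 -0.331 -0.002]
 [ 0.     0.007 -1.   ]]
pail [(0.7, array([359., 179.,  40.,  33.]))]
pail [(0.76, array([236., 192.,  51.,  63.]))]
bail []
bail [(0.66, array([236., 192.,  50.,  34.])), (0.35, array([353., 276.,  20.,  26.]))]
0.024 [[238.7, 200.7], [284.2, 191.4], [244.9, 235.4], [286.7, 226.3]]
0.028 [[237.0, 201.1], [282.5, 191.8], [243.2, 235.8], [285.1, 226.6]]
0.032 [[235.2, 201.4], [280.8, 192.1], [241.6, 236.1], [283.5, 226.9]]
pred pail [361.3 175. ] [394.1 207.5]
pred pail [243.4 215.4] [281.5 257.7]Traceback (most recent call last):
  File "<stdin>", line 15, in <module>
IndexError: list index out of range
```

Run:
```python
from h import *
b=shot('scene')
g=cv2.cvtColor(b['pixels'],cv2.COLOR_RGB2GRAY)
print('    ',''.join('%4d'%v for v in range(230,294,2)))
for r in list(range(184,210,2))+list(range(212,262,4)): print(r,''.join('%4d'%v for v in g[r,230:294:2]))
```

```text
230 232 234 236 238 240 242 244 246 248 250 252 254 256 258 260 262 264 266 268 270 272 274 276 278 280 282 284 286 288 290 292
184  171 170 172 175 173 169 169 174 175 171 165 164 164 168 172 172 171 138  47  47  49  61 120 122 109 106 174 173 174 181 183 181
186  175 176 174 170 168 170 173 170 167 166 168 164 167 173 171 171 171 172  56  44  70  80 126 132  99  73 140 182 183 183 183 182
188  172 169 170 171 171 170 168 167 169 166 163 168 172 170 170 173 176 175 145  47  58  68 118 126 105  59  68 185 183 181 178 177
190  167 169 173 171 169 168 171 167 164 161 170 171 170 174 177 178 174 174 166  48  51  54  66  74  72  49  85 143 178 177 184 186
192  172 172 169 171 172 170 167 161 160 169 171 174 178 177 175 174 181 181 167  52  50  47  60  64  56  47  72  80 176 185 186 186
194  170 173 172 172 167 163 160 159 168 174 178 177 173 176 158 147 105  89  73  64  52  46  48  47  49  48  89  85 186 186 178 177
196  174 173 170 166 162 158 160 172 178 156 140 107  91  74  74  71  68  68  64  80  53  48  49  48 125 169 127  64 178 177 184 182
198  171 167 164 160 140 128 121 103  71 
[... 1785 characters left out ...]
176 131 139 160 119 109 110 111 115
244  121 169 174 178 178 173 170 172 172 171 163 151 146 145 140 138 135 133 132 132  87  87 108 132 130 141 165 170 176 168 171 160
248  121 139 170 171 172 172 166 160 157 153 164 161 149 145 140 137 136 132 132 131 102  66  68 129 131 145 186 189 181 171 169 168
252   90 159 167 160 156 161 164 166 168 169 172 176 173 151 144 137 135 134 133 133 125 235 245 239 169 175 171 169 165 169 172 171
256  132 162 167 165 169 170 172 175 173 174 172 174 179 185 183 176 163 159 152 167 174  94 241 240 210 166 170 171 172 171 167 171
260  168 169 172 175 173 174 171 173 175 183 183 180 174 169 167 174 182 180 175 171 167 132  83  88  82 174 171 173 175 178 176 174
```

>>> apply_moves --xyz '[[0.006, -0.002, 0], [0.018, -0.006, 0], [0.033, -0.012, 0], [0.048, -0.017, 0], [0.063, -0.023, 0], [0.078, -0.028, 0], [0.092, -0.033, 0], [0.105, -0.038, 0], [0.115, -0.041, 0], [0.12, -0.043, 0]]' --rotation '[[0, 0, 0], [0, 0, 0], [0, 0, 0], [0, 0, 0], [0, 0, 0], [0, 0, 0], [0, 0, 0], [0, 0, 0], [0, 0, 0], [0, 0, 0]]' --gripper '[1, 1, 1, 1, 1, 1, 1, 1, 1, 1]'

```text
time: 18.75
ee_pos: [0.6144, -0.1738, 0.2575]
ee_rot: [2.559, 1.814, 0.006]
ft_force: [0.2, -0.4, -3.6]
finger_gap: 0.0081
grip_force: 58.5
```

>>> apply_moves --xyz '[[0.002, -0.001, 0], [0.002, -0.001, 0], [0.002, -0.001, 0], [0.002, -0.001, 0], [0.002, -0.001, 0]]' --rotation '[[0, 0, 0], [0, 0, 0], [0, 0, 0], [0, 0, 0], [0, 0, 0]]' --gripper '[1, 1, 1, 1, 1]'

```text
time: 19.25
ee_pos: [0.6152, -0.1744, 0.2585]
ee_rot: [2.558, 1.813, 0.007]
ft_force: [0.5, 0.2, -3.0]
finger_gap: 0.0079
grip_force: 58.4
```

Run:
```python
from h import *
o=bot.get_obs();p=o['ee_pos'];print(o['time'],p,o['ft_force'],o['wrist_torque'].round(2),o['grip_force'],o['qpos'].round(2))
a=shot('top','t12.png');b=shot('scene','s12.png')
for q in('pail','bail','gate','stand'):
  for P in(a,b):print(q,[(round(float(d['score']),2),np.round(d['box'])) for d in viewer.find_in(P,q)][:3])
X=np.array([.943,-.332]);Y=np.array([.332,.943]);cup=np.array([.607,-.200])
B=np.r_[p[:2]-.026*Y,p[2]+.0217]
print('bar ends',proj(b,[B-np.r_[.052*Y,0],B,B+np.r_[.052*Y,0]]).round(1).tolist())
for n,x,z in(('gate',.004,.235),('tip',-.022,.251)):print(n,proj(a,[[*(cup+X*x),z]]).round(1),proj(b,[[*(cup+X*x),z]]).round(1))
g=b['pixels'].astype(int)
print('   ',' '.join('%4d'%v for v in range(252,306,2)))
for r in range(226,276,2):print(r,' '.join('%3d%s'%(v.mean(),'w' if v.min()>140 and v.max()-v.min()<40 else 'y' if v[0]-v[2]>90 and v[1]>90 else 'd' if v.max()-v.min()<25 else '.') for v in g[r,252:306:2]))
```

```text
19.25 [ 0.61516578 -0.17439802  0.25846333] [ 0.46178216  0.19771062 -3.02758152] [0.1  0.   0.04] 58.43482196331024 [-0.32  0.03  1.49  0.    1.62  0.02]
pail [(0.57, array([374., 129.,  46.,  31.]))]
pail [(0.95, array([247., 238.,  56.,  60.]))]
bail [(0.58, array([378., 131.,  39.,  20.])), (0.3, array([170., 195.,  34.,  40.]))]
bail [(0.6, array([246., 237.,  54.,  41.]))]
gate [(0.59, array([393., 294.,  10.,  13.])), (0.48, array([166.,  93.,   6.,   8.]))]
gate [(0.57, array([272., 249.,   7.,  10.])), (0.48, array([189., 116.,   6.,   4.])), (0.47, array([492., 133.,  10.,   8.]))]
stand [(0.97, array([162.,  34.,  75.,  82.])), (0.57, array([386., 225.,  43.,  98.])), (0.45, array([303., 206.,  31.,  30.]))]
stand [(0.75, array([273., 241.,  37., 128.])), (0.74, array([474., 122.,  74., 165.])), (0.68, array([186., 102.,  47., 164.]))]
bar ends [[247.7, 244.7], [272.8, 239.1], [297.4, 233.7]]
gate [[396.2 140.8]] [[274.4 254.5]]
tip [[393.9 148.2]] [[271.2 240.6]]
     252  254  256  258  260  262  264  266  268  270  272  274  276  278  280  282  284  286  288  290  292  
[... 2803 characters left out ...]
 156y
266  62d 166y 160y 241w 180w 167w 158w 129d 130d 129d 131d  98d  63d  63d 134d 143d 147d 151w 152w 155w 155w 157w 133d  69d 108. 159y 158y
268  62d 151y 167y 217w 179w 167w 156w 129d 132d 133d 133d 112d  65d  63d 133d 147d 148d 151w 154w 155w 158w 155w 208w  79d 133y 161y 163y
270  65d 152y 220. 205w 182w 169w 158w 128d 129d 130d 133d 132d  75d  94d 125d 144d 151w 150w 155w 156w 159w 157w 239w  67d 159y 166y 169y
272  74. 138y 233w 202w 186w 174w 136d 127d 128d 129d 137d 146d  98d 116d 122d 161w 158w 157w 154w 158w 159w 157w 240w 149y 168y 167y 167y
274  84. 104. 221w 208w 190w 178w 137d 129d 133d 152w 165w 164w 109. 108d 113d 163w 166w 164w 154. 158w 159w 157w 228w 165y 167y 167y 169y
```

>>> apply_moves --xyz '[[0, 0, -0.003], [0, 0, -0.006], [0, 0, -0.009], [0, 0, -0.012], [0, 0, -0.012]]' --rotation '[[0, 0, 0], [0, 0, 0], [0, 0, 0], [0, 0, 0], [0, 0, 0]]' --gripper '[1, 1, 1, 1, 1]'

```text
time: 20.25
ee_pos: [0.6152, -0.1744, 0.2455]
ee_rot: [2.559, 1.814, 0.006]
ft_force: [0.2, -0.4, -4.1]
finger_gap: 0.0079
grip_force: 58.5
```

>>> apply_moves --xyz '[[0, 0, -0.002], [0, 0, -0.004], [0, 0, -0.006], [0, 0, -0.006]]' --rotation '[[0, 0, 0], [0, 0, 0], [0, 0, 0], [0, 0, 0]]' --gripper '[1, 1, 1, 1]'

```text
time: 20.65
ee_pos: [0.6153, -0.1745, 0.2398]
ee_rot: [2.559, 1.814, 0.006]
ft_force: [-0.3, -0.7, -3.3]
finger_gap: 0.0079
grip_force: 58.5
```

>>> apply_moves --xyz '[[0, 0, -0.002], [0, 0, -0.004], [0, 0, -0.006], [0, 0, -0.006]]' --rotation '[[0, 0, 0], [0, 0, 0], [0, 0, 0], [0, 0, 0]]' --gripper '[1, 1, 1, 1]'

```text
time: 21.05
ee_pos: [0.6153, -0.1745, 0.2338]
ee_rot: [2.559, 1.814, 0.006]
ft_force: [-0.5, 0.2, -3.5]
finger_gap: 0.008
grip_force: 58.5
```

>>> apply_moves --xyz '[[0, 0, -0.002], [0, 0, -0.004], [0, 0, -0.004]]' --rotation '[[0, 0, 0], [0, 0, 0], [0, 0, 0]]' --gripper '[1, 1, 1]'

```text
time: 21.35
ee_pos: [0.6153, -0.1744, 0.2298]
ee_rot: [2.559, 1.814, 0.006]
ft_force: [0.1, 0.6, -3.8]
finger_gap: 0.0081
grip_force: 58.5
```

>>> apply_moves --xyz '[[0, 0, -0.002], [0, 0, -0.004], [0, 0, -0.004]]' --rotation '[[0, 0, 0], [0, 0, 0], [0, 0, 0]]' --gripper '[1, 1, 1]'

```text
time: 21.65
ee_pos: [0.6153, -0.1745, 0.2258]
ee_rot: [2.559, 1.814, 0.006]
ft_force: [-0.2, 0.5, -2.6]
finger_gap: 0.0077
grip_force: 58.5
```

>>> apply_moves --xyz '[[0, 0, -0.002], [0, 0, -0.002]]' --rotation '[[0, 0, 0], [0, 0, 0]]' --gripper '[1, 1]'

```text
time: 21.85
ee_pos: [0.6154, -0.1745, 0.2241]
ee_rot: [2.558, 1.813, 0.007]
ft_force: [0.8, 0.3, -2.4]
finger_gap: 0.008
grip_force: 58.6
```

>>> apply_moves --xyz '[[0, 0, -0.002], [0, 0, -0.002]]' --rotation '[[0, 0, 0], [0, 0, 0]]' --gripper '[1, 1]'

```text
time: 22.05
ee_pos: [0.6154, -0.1745, 0.2226]
ee_rot: [2.558, 1.813, 0.007]
ft_force: [-0.9, 1.4, 3.0]
finger_gap: 0.0076
grip_force: 59.1
```

>>> apply_moves --xyz '[[0, 0, -0.002], [0, 0, -0.002]]' --rotation '[[0, 0, 0], [0, 0, 0]]' --gripper '[1, 1]'

```text
time: 22.25
ee_pos: [0.6154, -0.1745, 0.2203]
ee_rot: [2.558, 1.813, 0.007]
ft_force: [-0.8, 1.2, 3.1]
finger_gap: 0.0082
grip_force: 59.1
```

Run:
```python
from h import *
o=bot.get_obs();p=o['ee_pos'];print(o['time'],p,o['ft_force'],o['wrist_torque'].round(2))
b=shot('scene','s13.png')
print([(round(float(d['score']),2),np.round(d['box'])) for d in viewer.find_in(b,'gate')][:3])
Y=np.array([.332,.943]);B=np.r_[p[:2]-.026*Y,p[2]+.0217]
print('bar',proj(b,[B-np.r_[.052*Y,0],B,B+np.r_[.052*Y,0]]).round(1).tolist())
g=b['pixels'].astype(int)
print('   ',' '.join('%4d'%v for v in range(244,304,2)))
for r in range(234,276,2):print(r,' '.join('%3d%s'%(v.mean(),'w' if v.min()>140 and v.max()-v.min()<40 else 'y' if v[0]-v[2]>90 and v[1]>90 else 'd' if v.max()-v.min()<25 else '.') for v in g[r,244:304:2]))
```

```text
22.25 [ 0.61543901 -0.17447598  0.22032035] [-0.80363662  1.15514801  3.06956838] [ 0.02  0.1  -0.09]
[(0.59, array([247., 248.,  52.,  62.])), (0.49, array([190., 116.,   6.,   2.])), (0.41, array([492., 134.,  10.,   5.]))]
bar [[249.7, 256.3], [274.1, 250.8], [297.9, 245.3]]
     244  246  248  250  252  254  256  258  260  262  264  266  268  270  272  274  276  278  280  282  284  286  288  290  292  294  296  298  300  302
234 162y 163y 167y 166y 160y 161y 165y 165y 160y 161y 162y 161y 156y 154y 157y 156y 145y  51.  45d  48d  52d  50d  74d  80d  54d  52d  89.  96. 100. 104.
236 168y 166y 161y 161y 166y 164y 162y 160y 160y 161y 157y 154y 154y 155y 153y 154y 154y  84.  47d  50d  49d  48d  87d  91d  56d  47d 100y 108y 108y 108y
238 163y 161y 166y 165y 161y 160y 161y 162y 158y 151y 155y 156y 154y 129y 117y 156y 163y 108y  46d  48d  46d  47d 101d 113d  88d  48.  99. 108y 109y 109y
240 166y 166y 162y 160y 160y 161y 160y 154y 150y 152y 155y 153y 156y  80d  64d 156y 165y 147y  46d  49d  49d  46d 108d 124d 117d  60. 106y 112y 107y  96.
242 162y 161y 162y 161y 159y 155y 149y 150y 154y 15
[... 1866 characters left out ...]
187y 204. 133.  64d  63d 186. 208. 206. 179y 171y 172y 167y 164y 162y  68. 146y 158y
268 163y 165y 167y 101.  75. 156y 156y 160y 162y 163y 161y 218. 218w 167w 130d 113d  65d  63d 131d 143d 154w 193w 222. 172y 162y 159y 156y  70. 145y 159y
270 166y 165y 162y 119y  63d 159y 162y 162y 160y 163y 215. 156w 132d 132d 132d 131d  73d  69d 117d 142d 147d 148d 149d 217w 180y 156y 156y  70. 150y 165y
272 162y 157y 158y 127y  64d 155y 161y 162y 175y 231w 164w 138d 129d 131d 132d 134d  88d  94d 103d 143d 146d 149d 152w 154w 224w 172y 159y  72. 158y 167y
274 160y 160y 162y 155y  65d 156y 167y 168y 226w 167w 153w 135d 132d 132d 133d 133d 106d 106d 111d 141d 147d 152w 154w 155w 156w 228w 163y  78. 154y 167y
```

>>> apply_moves --xyz '[[0, 0, -0.0015], [0, 0, -0.003], [0, 0, -0.003]]' --rotation '[[0, 0, 0], [0, 0, 0], [0, 0, 0]]' --gripper '[1, 1, 1]'

```text
time: 22.65
ee_pos: [0.6156, -0.1745, 0.2173]
ee_rot: [2.558, 1.813, 0.007]
ft_force: [0.8, 1.4, 6.3]
finger_gap: 0.008
grip_force: 59.2
```

>>> apply_moves --xyz '[[0, 0, -0.0015], [0, 0, -0.003], [0, 0, -0.003]]' --rotation '[[0, 0, 0], [0, 0, 0], [0, 0, 0]]' --gripper '[1, 1, 1]'

```text
time: 22.95
ee_pos: [0.6156, -0.1746, 0.2145]
ee_rot: [2.558, 1.813, 0.007]
ft_force: [0.4, -0.1, 6.9]
finger_gap: 0.0082
grip_force: 59.4
```

>>> apply_moves --xyz '[[0, 0, -0.0015], [0, 0, -0.003], [0, 0, -0.003]]' --rotation '[[0, 0, 0], [0, 0, 0], [0, 0, 0]]' --gripper '[1, 1, 1]'

```text
time: 23.25
ee_pos: [0.6154, -0.1746, 0.2115]
ee_rot: [2.558, 1.813, 0.007]
ft_force: [-1.3, -0.2, 7.4]
finger_gap: 0.0082
grip_force: 59.4
```

>>> apply_moves --xyz '[[0, 0, -0.0015], [0, 0, -0.003], [0, 0, -0.003]]' --rotation '[[0, 0, 0], [0, 0, 0], [0, 0, 0]]' --gripper '[1, 1, 1]'

```text
time: 23.55
ee_pos: [0.6153, -0.1746, 0.2084]
ee_rot: [2.558, 1.813, 0.006]
ft_force: [-3.2, 0.5, 6.3]
finger_gap: 0.0079
grip_force: 59.5
```

>>> apply_moves --xyz '[[0, 0, -0.0015], [0, 0, -0.003], [0, 0, -0.003]]' --rotation '[[0, 0, 0], [0, 0, 0], [0, 0, 0]]' --gripper '[1, 1, 1]'

```text
time: 23.85
ee_pos: [0.615, -0.1745, 0.205]
ee_rot: [2.559, 1.814, 0.005]
ft_force: [-4.8, 1.6, 3.7]
finger_gap: 0.0078
grip_force: 59.4
```

>>> apply_moves --xyz '[[0, 0, -0.001], [0, 0, -0.002], [0, 0, -0.002]]' --rotation '[[0, 0, 0], [0, 0, 0], [0, 0, 0]]' --gripper '[1, 1, 1]'

```text
time: 24.15
ee_pos: [0.6144, -0.1742, 0.2019]
ee_rot: [2.561, 1.815, 0.004]
ft_force: [-0.2, 0.8, -4.3]
finger_gap: 0.0083
grip_force: 58.8
```

The gate has let the bar through: the force is back to the free-hanging weight. Next, feel for the cup floor in small steps.

>>> apply_moves --xyz '[[0, 0, -0.001], [0, 0, -0.002], [0, 0, -0.003], [0, 0, -0.004], [0, 0, -0.004]]' --rotation '[[0, 0, 0], [0, 0, 0], [0, 0, 0], [0, 0, 0], [0, 0, 0]]' --gripper '[1, 1, 1, 1, 1]'

```text
time: 24.65
ee_pos: [0.6153, -0.1745, 0.1989]
ee_rot: [2.559, 1.814, 0.006]
ft_force: [0.1, -0.4, -3.9]
finger_gap: 0.0079
grip_force: 59.0
```

>>> apply_moves --xyz '[[0, 0, -0.001], [0, 0, -0.002], [0, 0, -0.002]]' --rotation '[[0, 0, 0], [0, 0, 0], [0, 0, 0]]' --gripper '[1, 1, 1]'

```text
time: 24.95
ee_pos: [0.6153, -0.1745, 0.197]
ee_rot: [2.559, 1.813, 0.006]
ft_force: [-0.3, 0.5, -3.7]
finger_gap: 0.0078
grip_force: 59.0
```

>>> apply_moves --xyz '[[0, 0, -0.001], [0, 0, -0.001]]' --rotation '[[0, 0, 0], [0, 0, 0]]' --gripper '[1, 1]'

```text
time: 25.15
ee_pos: [0.6153, -0.1745, 0.1961]
ee_rot: [2.559, 1.814, 0.006]
ft_force: [-0.3, -1.4, -4.6]
finger_gap: 0.0081
grip_force: 59.0
```

>>> apply_moves --xyz '[[0, 0, -0.001], [0, 0, -0.001]]' --rotation '[[0, 0, 0], [0, 0, 0]]' --gripper '[1, 1]'

```text
time: 25.35
ee_pos: [0.6153, -0.1744, 0.195]
ee_rot: [2.559, 1.814, 0.006]
ft_force: [-0.1, -0.5, -4.7]
finger_gap: 0.0079
grip_force: 59.0
```

>>> apply_moves --xyz '[[0, 0, -0.001], [0, 0, -0.001]]' --rotation '[[0, 0, 0], [0, 0, 0]]' --gripper '[1, 1]'

```text
time: 25.55
ee_pos: [0.6153, -0.1745, 0.194]
ee_rot: [2.559, 1.814, 0.006]
ft_force: [-0.1, -0.3, -2.9]
finger_gap: 0.008
grip_force: 59.0
```

>>> apply_moves --xyz '[[0, 0, -0.0005], [0, 0, -0.0005]]' --rotation '[[0, 0, 0], [0, 0, 0]]' --gripper '[1, 1]'

```text
time: 25.75
ee_pos: [0.6153, -0.1745, 0.1936]
ee_rot: [2.559, 1.814, 0.006]
ft_force: [0.1, 0.2, -4.1]
finger_gap: 0.008
grip_force: 59.0
```

>>> apply_moves --xyz '[[0, 0, -0.0007], [0, 0, -0.0007]]' --rotation '[[0, 0, 0], [0, 0, 0]]' --gripper '[1, 1]'

```text
time: 25.95
ee_pos: [0.6153, -0.1745, 0.1929]
ee_rot: [2.559, 1.813, 0.006]
ft_force: [-0.4, 0.4, -3.3]
finger_gap: 0.0079
grip_force: 59.0
```

>>> apply_moves --xyz '[[0, 0, -0.0007], [0, 0, -0.0007]]' --rotation '[[0, 0, 0], [0, 0, 0]]' --gripper '[1, 1]'

```text
time: 26.15
ee_pos: [0.6154, -0.1745, 0.1924]
ee_rot: [2.558, 1.813, 0.007]
ft_force: [-0.2, 0.6, -0.7]
finger_gap: 0.0082
grip_force: 59.2
```

>>> apply_moves --xyz '[[0, 0, -0.0007], [0, 0, -0.0007]]' --rotation '[[0, 0, 0], [0, 0, 0]]' --gripper '[1, 1]'

```text
time: 26.35
ee_pos: [0.6154, -0.1745, 0.192]
ee_rot: [2.558, 1.813, 0.007]
ft_force: [-1.2, 1.9, 1.9]
finger_gap: 0.0078
grip_force: 59.6
```

Bottomed at TCP z 0.192: hook load is about 6 N and rising stiffly. Check the gate before letting go.

Run:
```python
from h import *
o=bot.get_obs();p=o['ee_pos'];print(o['time'],p,o['ft_force'])
b=shot('scene','s14.png')
for q in('gate','pail','bail'):print(q,[(round(float(d['score']),2),np.round(d['box'])) for d in viewer.find_in(b,q)][:3])
Y=np.array([.332,.943]);B=np.r_[p[:2]-.026*Y,p[2]+.0217]
print('bar',proj(b,[B-np.r_[.052*Y,0],B,B+np.r_[.052*Y,0]]).round(1).tolist())
g=b['pixels'].astype(int)
print('   ',' '.join('%4d'%v for v in range(246,306,2)))
for r in range(236,284,2):print(r,' '.join('%3d%s'%(v.mean(),'w' if v.min()>140 and v.max()-v.min()<40 else 'y' if v[0]-v[2]>90 and v[1]>90 else 'd' if v.max()-v.min()<25 else '.') for v in g[r,246:306:2]))
```

```text
26.35 [ 0.61542404 -0.17445073  0.19196818] [-1.21045235  1.89264707  1.94696278]
gate [(0.46, array([489., 133.,  12.,   8.])), (0.36, array([190., 116.,   4.,   4.]))]
pail [(0.62, array([248., 252.,  53.,  62.]))]
bail []
bar [[251.1, 264.4], [275.0, 258.9], [298.3, 253.5]]
     246  248  250  252  254  256  258  260  262  264  266  268  270  272  274  276  278  280  282  284  286  288  290  292  294  296  298  300  302  304
236 165y 161y 161y 165y 165y 161y 159y 162y 162y 157y 153y 155y 156y 154y 155y  83.  48d  47d  46d  46d  46d  46d  44d  47d  48d  51d 108y 108y 109y 109y
238 162y 166y 166y 161y 159y 160y 161y 158y 155y 154y 155y 155y 128y 117y 155y 112y  53d  54d  51d  46d  45d  48d  47d  47d  47d  48d 109y 109y 109y 104y
240 167y 163y 159y 161y 161y 160y 155y 151y 150y 155y 155y 155y  80d  64d 156y 155y  47d  46d  48d  49d  50d  46d  50d  51d  53d  67. 112y 106y  98.  95.
242 161y 161y 161y 160y 155y 151y 150y 155y 153y 156y 157y 161y  81.  65d 140y 161y  61.  46d  49d  51d  50d  75d  80d  58d  57d  98. 100y  97.  97. 100y
244 160y 160y 156y 151y 147y 149y 153y 155y 156y 160
[... 2327 characters left out ...]
174w 130d 102d  78d  63d 135d 157w 196w 204. 159y 156y 160y 163y  86. 137y 167y 169y
276 159y 158y 160y  78. 121y 169y 165y 161y 162y 187y 217. 151w 132d 132d 131d 125d  80d  69d 132d 144d 146d 159w 217w 191y 166y 166y  90. 140y 168y 166y
278 162y 167y 170y  96. 108. 161y 160y 169y 192y 221w 147d 134d 130d 133d 133d 133d  88d  77d  99d 146d 150w 150d 152w 218w 183y 166y  90. 125y 165y 166y
280 167y 167y 164y 105.  70. 167y 171y 172y 227w 158w 147d 129d 132d 132d 132d 135d  91d  76d  66d 145d 148d 152w 153w 156w 225w 173y  95. 115. 165y 167y
282 165y 161y 159y 133y  62d 167y 171y 236w 182w 163w 151w 129d 130d 130d 134d 131d 109d  79d  65d 140d 148d 154w 155w 154w 177w 199.  87. 113. 168y 168y
```

The gate's white flap is back at rows 250–256, columns 272–276, exactly as before contact. The bar lies below it at row 261, and its middle is within about 2 mm of the hook. Release.

>>> apply_moves --xyz '[[0, 0, 0], [0, 0, 0], [0, 0, 0], [0, 0, 0], [0, 0, 0], [0, 0, 0], [0, 0, 0], [0, 0, 0]]' --rotation '[[0, 0, 0], [0, 0, 0], [0, 0, 0], [0, 0, 0], [0, 0, 0], [0, 0, 0], [0, 0, 0], [0, 0, 0]]' --gripper '[0.85, 0.8, 0.75, 0.7, 0.65, 0.6, 0.6, 0.6]'

```text
time: 27.35
ee_pos: [0.6154, -0.1745, 0.1916]
ee_rot: [2.558, 1.813, 0.007]
ft_force: [0.8, -0.1, 0.6]
finger_gap: 0.0343
grip_force: 0.0
```

>>> apply_moves --xyz '[[0, 0, 0.004], [0, 0, 0.01], [0, 0, 0.018], [0, 0, 0.03], [0, 0, 0.045], [0, 0, 0.06], [0, 0, 0.08], [0, 0, 0.1], [0, 0, 0.12], [0, 0, 0.12]]' --rotation '[[0, 0, 0], [0, 0, 0], [0, 0, 0], [0, 0, 0], [0, 0, 0], [0, 0, 0], [0, 0, 0], [0, 0, 0], [0, 0, 0], [0, 0, 0]]' --gripper '[0.6, 0.6, 0.6, 0.6, 0.6, 0.6, 0.6, 0.6, 0.6, 0.6]'

```text
time: 28.35
ee_pos: [0.6159, -0.1747, 0.3159]
ee_rot: [2.555, 1.811, 0.011]
ft_force: [0.6, 0.6, 0.2]
finger_gap: 0.0342
grip_force: 0.0
```

>>> apply_moves --xyz '[[0, 0, 0], [0, 0, 0], [0, 0, 0], [0, 0, 0], [0, 0, 0], [0, 0, 0], [0, 0, 0], [0, 0, 0], [0, 0, 0], [0, 0, 0]]' --rotation '[[0, 0, 0], [0, 0, 0], [0, 0, 0], [0, 0, 0], [0, 0, 0], [0, 0, 0], [0, 0, 0], [0, 0, 0], [0, 0, 0], [0, 0, 0]]' --gripper '[0.6, 0.6, 0.6, 0.6, 0.6, 0.6, 0.6, 0.6, 0.6, 0.6]'

```text
time: 29.35
ee_pos: [0.6153, -0.1745, 0.3116]
ee_rot: [2.558, 1.813, 0.007]
ft_force: [0.6, 0.5, -0.8]
finger_gap: 0.0343
grip_force: 0.0
```

Run:
```python
from h import *
o=bot.get_obs();p=o['ee_pos'];print(o['time'],p,o['ft_force'])
b=shot('scene','s15.png')
for q in('gate','pail','bail'):print(q,[(round(float(d['score']),2),np.round(d['box'])) for d in viewer.find_in(b,q)][:3])
g=b['pixels'].astype(int)
print('   ',' '.join('%4d'%v for v in range(246,306,2)))
for r in list(range(236,276,2))+list(range(276,320,4)):print(r,' '.join('%3d%s'%(v.mean(),'w' if v.min()>140 and v.max()-v.min()<40 else 'y' if v[0]-v[2]>90 and v[1]>90 else 'd' if v.max()-v.min()<25 else '.') for v in g[r,246:306:2]))
# expected level hanging pail
X=np.array([.943,-.332]);Y=np.array([.332,.943]);m=np.array([.607,-.199,.2135]);Y3=np.r_[Y,0]
print('bar',proj(b,[m-.052*Y3,m+.052*Y3]).round(1).tolist())
c=m-[0,0,.172];th=np.linspace(0,6.28,80)
for r_,h in((.046,.06),(.04,0)):
    q=proj(b,np.c_[c[0]+r_*np.cos(th),c[1]+r_*np.sin(th),c[2]+h+0*th]);print(q.min(0).round(1),q.max(0).round(1))
```

```text
29.35 [ 0.6153412  -0.17449189  0.31160798] [ 0.56839338  0.52770926 -0.80051147]
gate [(0.44, array([275., 252.,   4.,   5.])), (0.37, array([494., 135.,   8.,   6.]))]
pail [(0.93, array([250., 250.,  52.,  65.]))]
bail []
     246  248  250  252  254  256  258  260  262  264  266  268  270  272  274  276  278  280  282  284  286  288  290  292  294  296  298  300  302  304
236 167y 161y 162y 167y 165y 161y 159y 162y 163y 157y 155y 154y 157y 156y 156y 154y 158y 121y 102y 108. 101y  99y  99y 100. 108y 110y 108y 109y 109y 110y
238 163y 166y 166y 161y 161y 161y 162y 159y 154y 155y 155y 154y 142y 137. 156y 164y 166y 165y 111y 100y 102y 101y 101y 104y 109y 109y 110y 111y 110y 104y
240 168y 162y 161y 161y 162y 160y 154y 151y 151y 155y 155y 155y  91d  93d 159y 165y 165y 161y 161y 112y 102y 103y 104y 109y 112y 110y 112y 106y 100y  95.
242 161y 161y 162y 160y 155y 151y 152y 155y 156y 155y 157y 162y  84.  87d 147y 162y 163y 165y 166y 165y 145y 104y 108y 112y 113y 111y 101y  97.  99y 102y
244 162y 161y 157y 152y 148y 152y 154y 156y 157y 162y 166y 167y  96.  87d 123. 165y 167y 167y 165y 163y 1
[... 3445 characters left out ...]
 158y 157y 158y 159y 156y 160y 162y 163y 147d 145d 154w 151w 215. 227. 233. 224. 177.  45. 172w 226w 231w 192w 117d  58. 135y 163y 166y 166y 169y
308 159y 157y 159y 161y 163y 164y 165y 138y 104y 136. 149d 144d 139d 138d 133d 131d 130d  86d  45.  45. 107d 104d  79d  56d  57.  92. 168y 167y 167y 167y
312 161y 162y 165y 146y 100y 103y 104y 100y 100y 101y 102. 143. 142d 137d 133d 129d 132d 129d  44.  44.  45.  42.  41.  43.  45. 141y 168y 163y 165y 170y
316 110y 100y 102y 101y  99y 100y 100y  97. 100y 101y 101y  99. 100y 106y 112. 117. 119. 118. 113.  76.  45.  43.  53d  56. 154y 166y 169y 164y 160y 164y
bar [[251.2, 264.5], [298.3, 253.6]]
[258.4 271.7] [297.8 305.4]
[263.1 287.8] [296.  316.6]
```

The bar runs from (251,264) to (298,254), matching the level-hanging prediction. The gate is shut above it, and the gripper is clear.

```bash
python3 -c "
from workcell import order
print(order.job_done())"
```

```text
the job is handed in; nothing more can be done
None
```

The pail hangs level by the middle of its bail in the smallest stand's hook, with the gate shut above the bar; I let go only after it had bottomed and handed the job in at about 29 s. The first try at lifting the bail slipped off, and in the second the pail slid about 2–3 mm on the bench but stayed upright.

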